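# Park the grill press and take the plate's temperature

## Task

The table grill is hot and its press was left on the plate: lift the press off and park it flat in its fitted recess in the wooden grill rest. Then take the surface thermometer out of its well in the rest and set its sprung foot in the engraved ring at the middle of the grill plate, square to the sloping plate, pressed only lightly so that the foot is about half way in; keep it there for three seconds for the reading and finish still holding it so. Keep the gripper off the hot grill and leave the other things on the worktop where they are.

Things in the scene. Friction and masses are not known exactly. Their poses are not given: they have to be found in the camera images.
- grill: Hot open table grill, fixed: dark steel plate 240 mm deep (x), 276 wide (y), 304 over the side handles. Origin on the worktop under the plate's centre, x to its back, z up. The plate's face slopes 10 degrees down to the front (-x), where the drip tray reaches 129 mm before the origin; it is 85 mm above the worktop at its centre. Rims 10 mm high, front 8. Gripper and arm must not touch it.
- spot: The engraved ring, 32 mm across with four short ticks outside it, at the centre of the plate's upper face (covered by the press at the start). Origin at the ring's centre on the face; z is the plate's normal (10 degrees from vertical, leaning to the grill's front), y along the grill's width (level), x up the slope.
- press: Loose grill press, about 0.6 kg, lying on the sloping plate over the ring, length along the grill's width. Steel base 80 mm (x) by 120 (y), 8 thick; round wooden bar 22 mm thick, 104 long, on two posts. Origin at the centre of its underside, z up through it. The bar runs along its y, axis 44 mm above the underside; free grip between the posts 70 mm.
- rest: Wooden grill rest, fixed, board 130 mm (x) by 280 mm (y) by 20 mm, origin at the centre of its underside, z up. In its -y half the press's recess; near its +y end a block 56 mm square and 92 mm high with the round well that the thermometer stands in.
- slot (a point): Centre of the floor of the press's recess, 8 mm above the worktop; the recess is 86 mm (rest's x) by 126 mm (rest's y), 12 mm deep, with bevelled edges; its axes are those of the rest. The press lies in it with its length along the rest's y, either way round, its underside on the floor.
- well (a point): Centre of the mouth of the thermometer's well, on top of the 92 mm block; hole 20 mm across, 84 mm deep.
- thermometer: Loose surface thermometer, about 0.13 kg, 180 mm long, standing upright in the well. White handle 38 mm (x) by 26 (y) by 100 long, small display on its -x side; below it a 10 mm steel shank and the sprung foot. Origin at the centre of the handle's lower end, which rests on the well's mouth; z up along the handle. Grip it across the 26 mm.
- sensor (a point): Centre of the flat underside of the thermometer's sprung foot (copper disc, 16 mm across, 4 mm thick): on the thermometer's axis, 80 mm below the handle's lower end while the foot is out.
- foot (a joint): How far the sprung foot is pushed into the thermometer, m: 0 out, 0.010 fully in. The spring gives about 1 N when it starts to move, 3 N half way in (0.005), 5 N at the stop.
- fork: Fork lying on the worktop, 206 mm long, 28 mm wide, 13 mm high; bystander. Origin under its centre.
- salt_shaker: Salt shaker, 44 mm across, 90 mm high; bystander. Origin under its centre.

How it is judged:
By the outcome, as a careful person would: the job done as asked, in the order asked, and still so for the second after the job is handed in, while the arm keeps its last pose, push and grip.
It also fails if it takes over 69 s, if anything falls off the work surface, if the arm or the gripper's body presses on something with over 40 N, if the wrist force passes 120 N, or if a joint passes its speed limit or range.

## Robot

A 6-joint arm with a two-finger parallel gripper is mounted at the origin on a cart in front of the work surface, level with it; the furniture and walls round the work are solid. World frame = base frame: x ahead of the robot, y to its left, z up, the work surface at z = 0. Lengths are in m, angles in rad, forces in N, time in s.
With the tool pointing down it reaches from about 0.275 to 0.75 m from the base axis. Payload 10.2 kg.
Tool frame: the origin (TCP) lies at the very end of the fingers, on their centre line; the grasp point (between the pads) lies 19 mm behind it (arm.pinch_z is the distance from the TCP to the grasp point, in m); z points along the fingers, y is the line along which they close (so a half turn about z gives the same grasp; the last joint's range is limited). The gripper opens to 88 mm and grips with 3 to 60 N. Pads are 18 mm wide; open, the fingers measure 123 mm over their backs; the gripper's body (75 mm by 187 mm) begins 45 mm behind the grasp point.
Start: joints at [-1.399, 0.313, 1.498, -0, 1.331, -0.223], TCP at [0.202, -0.485, 0.239] pointing down, gripper open.
Joint ranges: [-2.94, 2.94], [-0.97, 2.17], [0.19, 2.56], [-1.23, 4.37], [0.02, 3.11], [-2.88, 2.88]. Speed limits (rad/s): [2.39, 2.39, 3.01, 3.14, 3.14, 3.14].

## Interface

Orientations are given as a 3x3 rotation matrix whose columns are the frame's x, y, z axes.
In Python, from workcell import sense, snapshot, calibration, job, nets, arm gives the robot as it stands. The module is installed in compiled form; this text tells all that it offers.
- The arm moves only by the tool move_arm, never from a script. Its argument "deltas" is a list of rows, each an object with "linear": the shift along the tool's x, y, z in mm, a list of three; "delta_rot": the turn, a rotation vector about the tool's x, y, z in degrees, a list of three; "grip": the closure, from -1 (fully open) to 1 (shut). In form: [{"linear": [x, y, z], "delta_rot": [ax, ay, az], "grip": grip}, ...]. A call has 1 to 10 rows; each row shifts and turns the commanded pose from where the row before left it, along the tool's axes as they then stand; what a row does not reach is not made up. A row lasts 1/12 s, in which the tool goes at most 41.7 mm and 7.16 degrees, less where a joint would pass 70% of its speed; a pose out of reach is approached as far as the arm can. A call is refused whole if a number of a shift passes 41.7 or a number of a turn 7.16, either way. A call with a gripper value outside its range is refused whole. The fingers move at their own pace and stop on an object; "newtons" is the grip in N (left out, the last holds). Time passes only in rows, so rows that do not move let the fingers close. It gives the time, the measured TCP pose, the force, the opening and the grip force at its end, in the units of the state.
- sense(): the state, without advancing time (a new reading comes with each control period).
- snapshot(name): name is "side" or "top"; returns (picture, depth): 480x640x3 uint8, red, green, blue; 480x640 float32, m along the optical axis (not along the pixel's ray), 0 where there is no reading.
- calibration(name): a dict with "fovy" (degrees; the focal length in pixels is half the picture's height over the tangent of half this angle, whatever the lens; pixels are square), "cx", "cy" (the principal point, pixels), "position" and "rotation" of the camera in the world. Camera axes: x right, y down, z forward; pixel columns grow to the right and rows downward; lengths in m; the calibration is good to about 2 mm. A picture is of the moment at which its call begins. calibration takes no time and is no camera call.
- job.hand_in(): hands the job in; it is judged then, once.
Trained networks look in the newest picture that a camera, given by its name, has taken for a name from the list of things; names that differ only in an ending like _2 or _b are one class to them, and where a whole thing is asked for, a point or a joint stands for the part that bears it (a point fixed in the world has none). Each returns a list of dicts, best first, with "score" (0 to 1); they miss things now and then, are a little off and sometimes report something else, mostly with a low value. They report only what shows in the picture. A call takes as long as a camera call.
- nets.trace(camera, label): "pixels" (480x640 bool, what is visible of it) and "extent" ([centre column, centre row, width, height] in pixels, round what is visible of it).
- nets.place_of(camera, label): "position" ([column, row] in pixels: a listed point, or the origin of a listed thing).
The state is a dict: "clock": time; "joint_positions": joint angles; "qd": joint speeds; "tau": joint torques, N m; "position": TCP position; "ee_rot": TCP orientation; "wrist_force": force on the tool from outside, world axes, zero at the start; "moment": the same for the moment, N m; "grip_width": finger opening in m; "grasp_force": force on a finger pad.
Only numpy, scipy, OpenCV 4.12 (cv2) and the standard library are available. Lean on these libraries where they do the work, as an engineer would, in place of code of your own. Each camera call takes 0.05 s, during which the arm holds its last target. There are 200 camera calls.

## Working session

There is one attempt and no reset: what is moved stays moved. The work goes in short steps, Python scripts to look and compute and a tool call to move; the robot and the scene stay as the last step left them, time stands still between calls to the robot, and variables do not carry over. Pictures are saved under pics/ and viewed, at most 10 in all, crops included, and the job is handed in when it is done.

Besides the shell and the picture viewer there is one more tool, called by a JSON object that holds its "api" and its "payload", one argument or row to a line. move_arm: Moves the arm, as the interface text tells. Its arguments: {"type":"object","properties":{"deltas":{"type":"array"},"newtons":{"type":"number"}},"required":["deltas"]}

```bash
mkdir -p pics
cat > h.py <<'E'
import numpy as np, cv2
from workcell import sense, snapshot, calibration, job, nets, arm
def K(n):
    c=calibration(n); f=240/np.tan(np.radians(c["fovy"])/2); return c,f,np.array(c["position"]),np.array(c["rotation"])
def cloud(n,d):
    c,f,p,R=K(n); v,u=np.mgrid[:480,:640]
    P=np.stack([(u-c["cx"])/f*d,(v-c["cy"])/f*d,d],-1)
    return P@R.T+p
def ray(n,px,z):
    c,f,p,R=K(n); r=R@np.array([(px[0]-c["cx"])/f,(px[1]-c["cy"])/f,1]); return p+r*(z-p[2])/r[2]
def proj(n,X):
    c,f,p,R=K(n); q=(np.asarray(X)-p)@R; return np.array([q[...,0]/q[...,2]*f+c["cx"],q[...,1]/q[...,2]*f+c["cy"]]).T
E
cat > a.py <<'E'
from h import *
np.set_printoptions(precision=4,suppress=True)
s=sense();print(s["clock"],s["position"],s["ee_rot"],s["grip_width"],arm.pinch_z)
print([a for a in dir(arm) if a[0]!='_'])
for n in("side","top"):
    im,d=snapshot(n);cv2.imwrite(f"pics/{n}0.png",im[...,::-1]);np.save(f"{n}0.npy",d);c=calibration(n);print(n,c["fovy"],c["position"],np.array(c["rotation"]).tolist())
    C=cloud(n,d)
    for l in["grill","press","rest","thermometer","fork","salt_shaker"]:
        r=nets.trace(n,l)
        for q in r[:1]:
            m=q["pixels"]&(d>0);P=C[m];print(l,q["score"],m.sum(),q["extent"],P.min(0),P.max(0)); np.save(f"{n}_{l}.npy",q["pixels"])
    for l in["slot","well","press","thermometer","rest","grill"]:
        print(l,[(round(q["score"],2),np.round(q["position"],1)) for q in nets.place_of(n,l)[:2]])
print(sense()["clock"])
E
python3 a.py
```

```text
0.0 [ 0.2019 -0.4844  0.2382] [[ 0.9231  0.3847 -0.0002]
 [ 0.3847 -0.9231  0.0013]
 [ 0.0003 -0.0013 -1.    ]] 0.08820113838320452 0.0187
['PlanningError', 'pinch_z']
side 54.23829420773219 [-0.0922  0.6258  0.6743] [[-0.6663192516686716, -0.40690931220653387, 0.6248547563196644], [-0.7455235881764595, 0.34712947752113593, -0.5689426204006868], [0.014602545264384731, -0.8449413810883621, -0.5346595441926505]]
grill 0.88 15876 [264.9, 323.8, 184.0, 155.6] [ 0.3324  0.0026 -0.0018] [0.7598 0.4069 0.1407]
press 0.65 1332 [399.9, 245.0, 57.1, 51.3] [ 0.4487 -0.333  -0.0002] [ 0.5968 -0.1269  0.0963]
rest 0.95 1343 [399.1, 244.5, 56.8, 48.7] [ 0.4487 -0.3431 -0.0003] [ 0.63   -0.1269  0.0984]
thermometer 0.58 647 [407.9, 205.6, 20.9, 42.4] [ 0.4761 -0.5008 -0.0013] [ 0.7389 -0.1643  0.1954]
fork 0.77 350 [376.9, 287.4, 65.3, 39.0] [ 0.3541 -0.0529 -0.0014] [ 0.5443 -0.019   0.0162]
salt_shaker 0.66 421 [301.5, 236.2, 18.2, 36.5] [ 0.6614 -0.0273  0.0057] [0.6969 0.0081 0.0914]
slot []
well [(0.92, array([405.8, 222.5]))]
press [(0.78, array([256.7, 312.3]))]
thermometer [(0.77, array([40
[... 568 characters left out ...]
236 0.335  0.142 ]
rest 0.84 5997 [436.9, 282.8, 126.3, 77.3] [ 0.3848 -0.4326 -0.0055] [ 0.5669 -0.1273  0.0965]
thermometer 0.62 401 [407.7, 273.2, 24.2, 20.5] [ 0.4651 -0.235   0.0143] [ 0.5167 -0.1666  0.1952]
fork 0.69 451 [335.4, 292.5, 12.5, 72.2] [ 0.3533 -0.0431 -0.0062] [ 0.5235 -0.018   0.0165]
salt_shaker 0.49 145 [329.2, 194.1, 19.6, 12.8] [ 0.6134 -0.0345 -0.0031] [0.6802 0.0068 0.5156]
slot [(0.76, array([462.3, 285.1])), (0.27, array([333. , 285.2]))]
well [(0.85, array([404.7, 270.1]))]
press [(0.81, array([201.7, 276.7]))]
thermometer [(0.84, array([402.2, 270.7]))]
rest [(0.89, array([434. , 281.4])), (0.49, array([201.5, 276.4]))]
grill [(0.86, array([217.5, 277.4]))]
1.3
```

Run:
```python
import cv2,numpy as np
t=cv2.imread("pics/top0.png");s=cv2.imread("pics/side0.png")
cv2.imwrite("pics/t1.png",cv2.resize(t[180:380,110:530],None,fx=1.9,fy=1.9,interpolation=cv2.INTER_CUBIC))
cv2.imwrite("pics/s1.png",cv2.resize(s[150:420,150:500],None,fx=2.2,fy=2.2,interpolation=cv2.INTER_CUBIC))
```

```text
(no output)
```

View pics/t1.png

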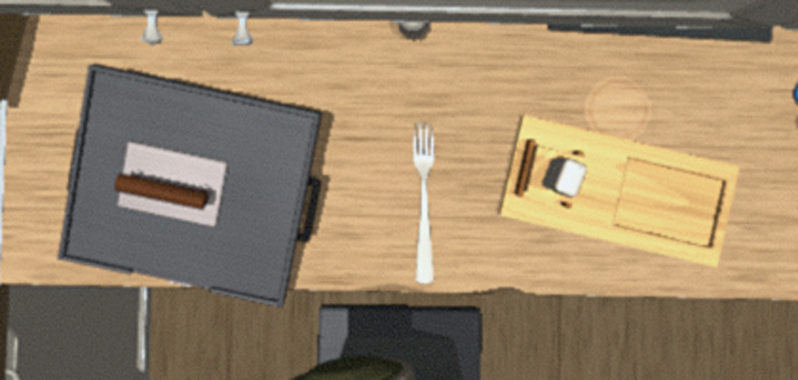

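View pics/s1.png

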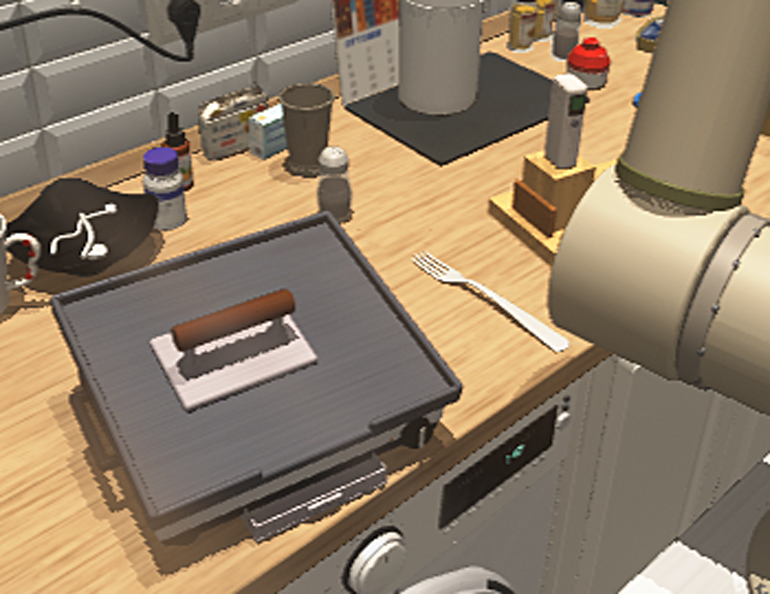

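The top view shows the press on the plate at about (200,277), the rest at (437,283) with its recess on the right and the thermometer at (407,272). The fork lies between them, and the side view agrees. Next I fit the geometry.

```bash
cat > b.py <<'E'
from h import *
np.set_printoptions(precision=4,suppress=True)
d=np.load("top0.npy");C=cloud("top",d);ds=np.load("side0.npy");Cs=cloud("side",ds)
def rect(P):
    (c,s,a)=cv2.minAreaRect((P[:,:2]*1000).astype(np.float32)); return np.array(c),np.array(s),a
def big(m):
    n,l,st,_=cv2.connectedComponentsWithStats(m.astype(np.uint8)); return l==1+np.argmax(st[1:,4])
z=C[...,2]
X,Y=C[...,0],C[...,1]
# table level
print("table z",np.median(z[(X>.35)&(X<.6)&(Y<-.05)&(Y>-.1)&(d>0)]))
reg=(X>.3)&(X<.7)&(Y<-.1)&(Y>-.45)
m=big(reg&(z>.012)&(z<.027));print("board",rect(C[m]))
m=big(reg&(z>.012)&(z<.3));print("board+",rect(C[m]))
m=big(reg&(z>.085)&(z<.1));print("block",m.sum(),rect(C[m]),np.median(z[m]))
m=big(reg&(z>.12)&(z<.3));P=C[m];print("handle",m.sum(),rect(P),z[m].max(),P.mean(0))
rs=(Cs[...,0]>.4)&(Cs[...,0]<.6)&(Cs[...,1]<-.1)&(Cs[...,1]>-.35)
for lo,hi in((.11,.2),(.11,.14),(.16,.19)):
    m=rs&(Cs[...,2]>lo)&(Cs[...,2]<hi);P=Cs[m];print("side handle",m.sum(),P.min(0),P.max(0),P.mean(0))
# grill
for n,CC in(("top",C),("side",Cs)):
    Z=CC[...,2]
    g=(CC[...,0]>.3)&(CC[...,0]<.65)&(CC[...,1]>.08)&(CC[...,1]<.5)&(Z>.04)&(Z<.2)
    if n=="top": b=big(g);print("grill rect",rect(C[b]))
    P=CC[g];k=np.ones(len(P),bool);n0=np.array([-.17,.03,.98]);n0/=np.linalg.norm(n0);h=P@n0;hh=np.median(h)
    k=abs(h-hh)<.02
    for i in range(8):
        A=np.c_[P[k][:,:2],np.ones(k.sum())];a=np.linalg.lstsq(A,P[k][:,2],rcond=None)[0]
        r=P[:,2]-np.c_[P[:,:2],np.ones(len(P))]@a;k=abs(r)<.004
    nn=np.array([-a[0],-a[1],1]);nn/=np.linalg.norm(nn);print(n,"plane",a,"n",nn,"tilt",np.degrees(np.arccos(nn[2])),"yaw",np.degrees(np.arctan2(-nn[1],-nn[0])))
    H=r*nn[2]
    if n=="top":
        mm=np.zeros(d.shape,bool);mm[g]=k;
    # bar
    cen=np.array([.477,.27,0]);near=np.linalg.norm(P[:,:2]-cen[:2],axis=1)<.09
    B=P[near&(H>.045)&(H<.07)];print("bar",len(B),B.mean(0),H[near].max(),"dir",np.linalg.svd(B-B.mean(0),full_matrices=False)[2][0],B.min(0),B.max(0))
    Q=P[near&(H>.005)&(H<.013)];print("base",len(Q),rect(Q))
E
python3 b.py
```

```text
table z -0.0008639553168482417
board (array([ 475.692 , -277.7119]), array([281.7625, 130.1564]), 77.6103286743164)
board+ (array([ 475.692 , -277.7119]), array([281.7625, 130.1564]), 77.6103286743164)
block 312 (array([ 496.502 , -183.3761]), array([55.7978, 56.0395]), 77.5412826538086) 0.09134218118245518
handle 330 (array([ 495.9113, -182.8019]), array([26.9932, 39.1039]), 64.06551361083984) 0.19517466734632516 [ 0.4972 -0.1795  0.1789]
side handle 553 [ 0.4761 -0.1956  0.1108] [ 0.5194 -0.1643  0.1954] [ 0.4913 -0.175   0.1572]
side handle 169 [ 0.4766 -0.1895  0.1108] [ 0.5194 -0.1653  0.1397] [ 0.4908 -0.1743  0.1257]
side handle 188 [ 0.4761 -0.1894  0.1608] [ 0.5185 -0.1643  0.1893] [ 0.4906 -0.1742  0.1754]
grill rect (array([473.6899, 250.1184]), array([303.5383, 238.9892]), 79.09005737304688)
top plane [ 0.1723 -0.0321  0.0108] n [-0.1697  0.0316  0.985 ] tilt 9.942261901888415 yaw -10.54933158534804
bar 465 [0.4698 0.2685 0.1363] 0.05797604502524762 dir [-0.1883 -0.9821 -0.0046] [0.4521 0.2178 0.1287] [0.4871 0.3202 0.142 ]
base 1289 (array([473.6437, 268.2801]), array([122.5724, 125.9676]), 75.64334106445312)
side plane [ 0.1748 -0.0339  0.0116] n [-0.1721  0.0334  0.9845] tilt 10.097814504446967 yaw -10.983191612203418
bar 571 [0.4666 0.2722 0.1367] 0.058326483716428346 dir [-0.1916 -0.9815  0.0031] [0.4511 0.2175 0.1287] [0.4859 0.3213 0.1435]
base 1581 (array([476.0817, 268.5186]), array([119.9085,  79.7201]), 78.62068939208984)
```

```bash
cat > plan.py <<'E'
from h import *
from scipy.linalg import logm,expm
from scipy.spatial.transform import Rotation as Ro
np.set_printoptions(precision=4,suppress=True)
YG=np.radians(-10.9);t=np.radians(10)
def rz(a):return Ro.from_euler('z',a).as_matrix()
RS=rz(YG)@Ro.from_euler('y',-t).as_matrix()   # spot frame (x up slope)
def tool(xaxis,zaxis):
    z=zaxis/np.linalg.norm(zaxis);x=xaxis-z*(xaxis@z);x/=np.linalg.norm(x);return np.c_[x,np.cross(z,x),z]
def T(p,R):
    M=np.eye(4);M[:3,:3]=R;M[:3,3]=p;return M
def cur():
    s=sense();return T(s["position"],s["ee_rot"])
def plan(A,B,n):
    # identical rows (screw), shift taken first or with turn: first-order; print also endpoint error
    L=np.linalg.inv(A)@B; w=Ro.from_matrix(L[:3,:3]).as_rotvec(); r=Ro.from_rotvec(w/n).as_matrix()
    # p_total = sum r^k v
    S=sum(np.linalg.matrix_power(r,k) for k in range(n)); v=np.linalg.solve(S,L[:3,3])
    print(n,"rows lin mm",np.round(v*1000,1),"rot deg",np.round(np.degrees(w/n),2))
PR=tool(RS[:,1],-RS[:,2])
BAR=np.array([.4697,.2692,.1280])
PZ=arm.pinch_z
GP=T(BAR-RS[:,2]*PZ,PR)
def up(M,h): 
    N=M.copy();N[:3,3]-=N[:3,2]*h;return N
E
python3 - <<'E'
from plan import *
print(RS,PR,GP[:3,3])
A=cur();B=up(GP,.09);print(B[:3,3])
plan(A,B,30);
for k in (10,20,30):
    pass
d=np.load("top0.npy");C=cloud("top",d);z=C[...,2];X,Y=C[...,0],C[...,1]
reg=(X>.3)&(X<.7)&(Y<-.1)&(Y>-.45)
s=ray("top",[462.3,285.1],.008);print("slot net",s,"well",ray("top",[404.7,270.1],.092))
c=np.array([.4757,-.2777]);R=rz(np.radians(-12.4))[:2,:2]
q=(C[...,:2]-c)@R
m=reg&(abs(q[...,0])<.06)&(q[...,1]<.02)&(q[...,1]>-.135)&(z<.0135);P=q[m];print("floor",m.sum(),np.percentile(P,[1,50,99],axis=0),np.median(z[m]))
e=(P.min(0)+P.max(0))/2;print("recess mid in rest",P.min(0),P.max(0),"world",c+R@e,"net in rest",(s[:2]-c)@R)
m=reg&(z>.185)&(z<.25);P=C[m];r=cv2.minAreaRect((P[:,:2]*1000).astype(np.float32));print("handle top",m.sum(),r)
E
```

```text
[[ 0.967   0.1891 -0.1705]
 [-0.1862  0.982   0.0328]
 [ 0.1736  0.      0.9848]] [[ 0.1891  0.967   0.1705]
 [ 0.982  -0.1862 -0.0328]
 [ 0.      0.1736 -0.9848]] [0.4729 0.2686 0.1096]
[0.4575 0.2715 0.1982]
30 rows lin mm [ 25.8 -10.2   0.9] rot deg [-0.31  0.16 -1.88]
slot net [ 0.4642 -0.344   0.008 ] well [ 0.5    -0.1894  0.092 ]
floor 1869 [[-0.0425 -0.1281]
 [ 0.     -0.0673]
 [ 0.0425 -0.0055]] 0.006936743019826608
recess mid in rest [-0.0586 -0.1349] [0.0519 0.0016] world [ 0.4581 -0.3421] net in rest [ 0.003  -0.0672]
handle top 220 ((496.56982421875, -183.06399536132812), (24.902610778808594, 37.2366943359375), 68.72700500488281)
```

{"api": "move_arm", "payload": {
  "deltas": [
    {"linear": [25.8,-10.2,-1],"delta_rot": [-0.31,0.16,-1.88],"grip": -1},
    {"linear": [25.8,-10.2,-1],"delta_rot": [-0.31,0.16,-1.88],"grip": -1},
    {"linear": [25.8,-10.2,-1],"delta_rot": [-0.31,0.16,-1.88],"grip": -1},
    {"linear": [25.8,-10.2,-1],"delta_rot": [-0.31,0.16,-1.88],"grip": -1},
    {"linear": [25.8,-10.2,-1],"delta_rot": [-0.31,0.16,-1.88],"grip": -1},
    {"linear": [25.8,-10.2,-1],"delta_rot": [-0.31,0.16,-1.88],"grip": -1},
    {"linear": [25.8,-10.2,-1],"delta_rot": [-0.31,0.16,-1.88],"grip": -1},
    {"linear": [25.8,-10.2,-1],"delta_rot": [-0.31,0.16,-1.88],"grip": -1},
    {"linear": [25.8,-10.2,-1],"delta_rot": [-0.31,0.16,-1.88],"grip": -1},
    {"linear": [25.8,-10.2,-1],"delta_rot": [-0.31,0.16,-1.88],"grip": -1}
  ]
}}

```text
clock: 2.13
position: [0.3698, -0.2637, 0.2488]
ee_rot: [[0.748, 0.661, 0.053], [0.663, -0.748, -0.031], [0.019, 0.058, -0.998]]
wrist_force: [0.2, -1.1, 0.8]
grip_width: 0.0881
grasp_force: 0.0
```

{"api": "move_arm", "payload": {
  "deltas": [
    {"linear": [25.8,-10.2,-1],"delta_rot": [-0.31,0.16,-1.88],"grip": -1},
    {"linear": [25.8,-10.2,-1],"delta_rot": [-0.31,0.16,-1.88],"grip": -1},
    {"linear": [25.8,-10.2,-1],"delta_rot": [-0.31,0.16,-1.88],"grip": -1},
    {"linear": [25.8,-10.2,-1],"delta_rot": [-0.31,0.16,-1.88],"grip": -1},
    {"linear": [25.8,-10.2,-1],"delta_rot": [-0.31,0.16,-1.88],"grip": -1},
    {"linear": [25.8,-10.2,-1],"delta_rot": [-0.31,0.16,-1.88],"grip": -1},
    {"linear": [25.8,-10.2,-1],"delta_rot": [-0.31,0.16,-1.88],"grip": -1},
    {"linear": [25.8,-10.2,-1],"delta_rot": [-0.31,0.16,-1.88],"grip": -1},
    {"linear": [25.8,-10.2,-1],"delta_rot": [-0.31,0.16,-1.88],"grip": -1},
    {"linear": [25.8,-10.2,-1],"delta_rot": [-0.31,0.16,-1.88],"grip": -1}
  ]
}}

```text
clock: 2.97
position: [0.4565, -0.0013, 0.2553]
ee_rot: [[0.494, 0.862, 0.112], [0.87, -0.492, -0.043], [0.018, 0.119, -0.993]]
wrist_force: [0.7, -0.3, 0.6]
grip_width: 0.0882
grasp_force: 0.0
```

Run:
```python
from plan import *
A=cur();print(A,sense()["clock"],sense()["wrist_force"]);plan(A,up(GP,.09),12)
im,d=snapshot("side");C=cloud("side",d);Z=C[...,2]
rs=(C[...,0]>.4)&(C[...,0]<.6)&(C[...,1]<-.1)&(C[...,1]>-.3)
m=rs&(Z>.11)&(Z<.19);P=C[m];print(m.sum(),P.min(0),P.max(0),P.mean(0))
# wall fit: dominant vertical faces
r=cv2.minAreaRect((P[:,:2]*1000).astype(np.float32));print(r)
v=P[:,:2]-P[:,:2].mean(0);a=np.linspace(0,np.pi,181)
# hist sharpness per normal angle
for lo in (0,90):
    best=max(range(lo,lo+90),key=lambda k:(np.histogram(v@[np.cos(a[k]),np.sin(a[k])],bins=np.arange(-.05,.05,.001))[0]**2).sum());print("face normal",best)
cv2.imwrite("pics/s2.png",im[...,::-1])
```

```text
[[ 0.4936  0.8625  0.1119  0.4565]
 [ 0.8695 -0.492  -0.0433 -0.0013]
 [ 0.0177  0.1187 -0.9928  0.2553]
 [ 0.      0.      0.      1.    ]] 2.9667 [ 0.7106 -0.309   0.6161]
12 rows lin mm [21.3 -8.8  3.8] rot deg [-0.25  0.14 -1.55]
488 [ 0.4758 -0.1893  0.11  ] [ 0.5181 -0.1641  0.1899] [ 0.4906 -0.1743  0.1513]
((495.2941589355469, -173.95111083984375), (41.64218521118164, 23.117307662963867), 12.647400856018066)
face normal 70
face normal 157
```

{"api": "move_arm", "payload": {
  "deltas": [
    {"linear": [25.6,-10.6,4.5],"delta_rot": [-0.3,0.17,-1.86],"grip": -1},
    {"linear": [25.6,-10.6,4.5],"delta_rot": [-0.3,0.17,-1.86],"grip": -1},
    {"linear": [25.6,-10.6,4.5],"delta_rot": [-0.3,0.17,-1.86],"grip": -1},
    {"linear": [25.6,-10.6,4.5],"delta_rot": [-0.3,0.17,-1.86],"grip": -1},
    {"linear": [25.6,-10.6,4.5],"delta_rot": [-0.3,0.17,-1.86],"grip": -1},
    {"linear": [25.6,-10.6,4.5],"delta_rot": [-0.3,0.17,-1.86],"grip": -1},
    {"linear": [25.6,-10.6,4.5],"delta_rot": [-0.3,0.17,-1.86],"grip": -1},
    {"linear": [25.6,-10.6,4.5],"delta_rot": [-0.3,0.17,-1.86],"grip": -1},
    {"linear": [25.6,-10.6,4.5],"delta_rot": [-0.3,0.17,-1.86],"grip": -1},
    {"linear": [25.6,-10.6,4.5],"delta_rot": [-0.3,0.17,-1.86],"grip": -1}
  ]
}}

```text
clock: 3.85
position: [0.4576, 0.2724, 0.198]
ee_rot: [[0.19, 0.967, 0.17], [0.982, -0.187, -0.033], [-0.0, 0.174, -0.985]]
wrist_force: [0.5, 0.5, 1.8]
grip_width: 0.0882
grasp_force: 0.0
```

Run:
```python
from plan import *
A=cur();print(A,sense()["joint_positions"]);plan(A,up(GP,.06),2);plan(A,GP,6)
```

```text
[[ 0.1897  0.967   0.1703  0.4576]
 [ 0.9818 -0.1867 -0.0334  0.2724]
 [-0.0005  0.1735 -0.9848  0.198 ]
 [ 0.      0.      0.      1.    ]] [ 0.36    0.3014  1.6345 -0.1048  1.0593  0.5955]
2 rows lin mm [-0.4  0.1 14.9] rot deg [-0.    0.02 -0.02]
6 rows lin mm [-0.1  0.  15. ] rot deg [-0.    0.01 -0.01]
```

{"api": "move_arm", "payload": {
  "deltas": [
    {"linear": [-0.8,0.1,15],"delta_rot": [0,0,0],"grip": -1},
    {"linear": [0,0,15],"delta_rot": [0,0,0],"grip": -1},
    {"linear": [0,0,15],"delta_rot": [0,0,0],"grip": -1},
    {"linear": [0,0,15],"delta_rot": [0,0,0],"grip": -1},
    {"linear": [0,0,15],"delta_rot": [0,0,0],"grip": -1},
    {"linear": [0,0,15],"delta_rot": [0,0,0],"grip": -1},
    {"linear": [0,0,0],"delta_rot": [0,0,0],"grip": -1}
  ],
  "newtons": 40
}}

```text
clock: 4.43
position: [0.4722, 0.2666, 0.1071]
ee_rot: [[0.192, 0.967, 0.166], [0.981, -0.188, -0.035], [-0.003, 0.169, -0.986]]
wrist_force: [-0.4, 0.2, -0.7]
grip_width: 0.0883
grasp_force: 0.0
```

{"api": "move_arm", "payload": {
  "deltas": [
    {"linear": [0,0,0],"delta_rot": [0,0,0],"grip": 1},
    {"linear": [0,0,0],"delta_rot": [0,0,0],"grip": 1},
    {"linear": [0,0,0],"delta_rot": [0,0,0],"grip": 1},
    {"linear": [0,0,0],"delta_rot": [0,0,0],"grip": 1},
    {"linear": [0,0,0],"delta_rot": [0,0,0],"grip": 1},
    {"linear": [0,0,0],"delta_rot": [0,0,0],"grip": 1},
    {"linear": [0,0,0],"delta_rot": [0,0,0],"grip": 1},
    {"linear": [0,0,0],"delta_rot": [0,0,0],"grip": 1}
  ],
  "newtons": 40
}}

```text
clock: 5.1
position: [0.4731, 0.2672, 0.1097]
ee_rot: [[0.191, 0.967, 0.17], [0.982, -0.188, -0.034], [-0.0, 0.173, -0.985]]
wrist_force: [-0.4, 0.5, 0.2]
grip_width: 0.0366
grasp_force: 0.0
```

{"api": "move_arm", "payload": {
  "deltas": [
    {"linear": [0,0,0],"delta_rot": [0,0,0],"grip": 1},
    {"linear": [0,0,0],"delta_rot": [0,0,0],"grip": 1},
    {"linear": [0,0,0],"delta_rot": [0,0,0],"grip": 1},
    {"linear": [0,0,0],"delta_rot": [0,0,0],"grip": 1},
    {"linear": [0,0,0],"delta_rot": [0,0,0],"grip": 1}
  ]
}}

```text
clock: 5.52
position: [0.4732, 0.2672, 0.1096]
ee_rot: [[0.191, 0.967, 0.17], [0.982, -0.188, -0.034], [-0.0, 0.173, -0.985]]
wrist_force: [0.9, -0.9, 0.6]
grip_width: 0.0205
grasp_force: 39.6
```

```bash
cat >> plan.py <<'E'
YR=np.radians(-12.4);RR=rz(YR)
SLOT=np.array([.4613,-.3431,.008])
SP=T(SLOT+[0,0,.044-PZ],tool(RR[:,1],np.array([0,0,-1.])))
E
python3 - <<'E'
from plan import *
s=sense();print(s["grip_width"],s["grasp_force"],s["wrist_force"],s["position"])
A=cur();B=A.copy();B[:3,3]+=[0,0,.1];plan(A,B,6)
C_=SP.copy();C_[2,3]=.21;plan(B,C_,25)
E
```

```text
0.02054203818613177 39.57401365041733 [ 0.915  -0.9091  0.5861] [0.4732 0.2672 0.1096]
6 rows lin mm [ -0.    2.9 -16.4] rot deg [-0.  0. -0.]
25 rows lin mm [-24.    4.5   0.4] rot deg [ 0.4  -0.    0.05]
```

{"api": "move_arm", "payload": {
  "deltas": [
    {"linear": [0,0.9,-5],"delta_rot": [0,0,0],"grip": 1},
    {"linear": [0,1.8,-10],"delta_rot": [0,0,0],"grip": 1},
    {"linear": [0,4,-22.5],"delta_rot": [0,0,0],"grip": 1},
    {"linear": [0,4,-22.5],"delta_rot": [0,0,0],"grip": 1},
    {"linear": [0,4,-22.5],"delta_rot": [0,0,0],"grip": 1},
    {"linear": [0,4,-22.5],"delta_rot": [0,0,0],"grip": 1},
    {"linear": [0,4,-22.5],"delta_rot": [0,0,0],"grip": 1},
    {"linear": [0,4,-22.5],"delta_rot": [0,0,0],"grip": 1},
    {"linear": [0,4,-22.5],"delta_rot": [0,0,0],"grip": 1},
    {"linear": [0,3,-17],"delta_rot": [0,0,0],"grip": 1}
  ]
}}

```text
clock: 6.35
position: [0.473, 0.2672, 0.3042]
ee_rot: [[0.191, 0.967, 0.17], [0.982, -0.188, -0.033], [0.0, 0.173, -0.985]]
wrist_force: [0.8, 0.1, -6.1]
grip_width: 0.0204
grasp_force: 40.1
```

Run:
```python
from plan import *
s=sense();print(s["grip_width"],s["grasp_force"],s["wrist_force"],s["position"])
im,d=snapshot("side");cv2.imwrite("pics/s3.png",im[...,::-1])
A=cur();B=SP.copy();B[2,3]=.30;plan(A,B,22)
```

```text
0.020374636282527323 40.1336570084095 [ 0.8473  0.084  -6.0983] [0.473  0.2672 0.3042]
22 rows lin mm [-27.3   5.    0.8] rot deg [ 0.47 -0.01  0.06]
```

View pics/s3.png

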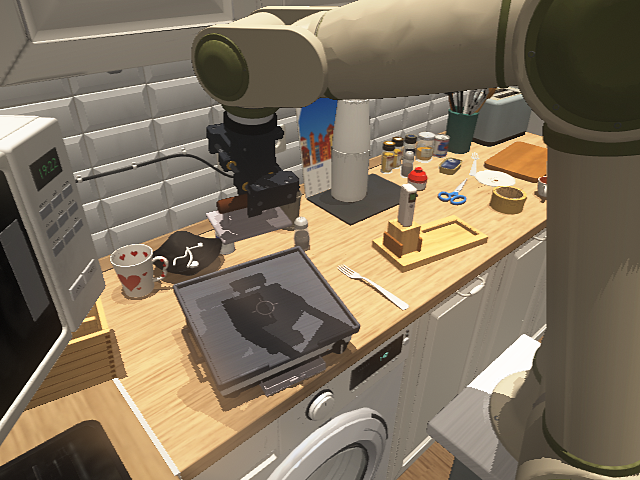

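The press is held and lifted. The ring shows at about (265,307), and the rest is clear at (430,243). I carry the press across, high above the thermometer.

{"api": "move_arm", "payload": {
  "deltas": [
    {"linear": [-27.3,5,0.8],"delta_rot": [0.47,0,0.06],"grip": 1},
    {"linear": [-27.3,5,0.8],"delta_rot": [0.47,0,0.06],"grip": 1},
    {"linear": [-27.3,5,0.8],"delta_rot": [0.47,0,0.06],"grip": 1},
    {"linear": [-27.3,5,0.8],"delta_rot": [0.47,0,0.06],"grip": 1},
    {"linear": [-27.3,5,0.8],"delta_rot": [0.47,0,0.06],"grip": 1},
    {"linear": [-27.3,5,0.8],"delta_rot": [0.47,0,0.06],"grip": 1},
    {"linear": [-27.3,5,0.8],"delta_rot": [0.47,0,0.06],"grip": 1},
    {"linear": [-27.3,5,0.8],"delta_rot": [0.47,0,0.06],"grip": 1},
    {"linear": [-27.3,5,0.8],"delta_rot": [0.47,0,0.06],"grip": 1},
    {"linear": [-27.3,5,0.8],"delta_rot": [0.47,0,0.06],"grip": 1}
  ]
}}

```text
clock: 7.23
position: [0.4688, -0.0116, 0.3003]
ee_rot: [[0.201, 0.976, 0.088], [0.98, -0.201, -0.017], [0.001, 0.09, -0.996]]
wrist_force: [0.8, -0.1, -7.2]
grip_width: 0.0203
grasp_force: 40.1
```

{"api": "move_arm", "payload": {
  "deltas": [
    {"linear": [-27.3,5,0.8],"delta_rot": [0.47,0,0.06],"grip": 1},
    {"linear": [-27.3,5,0.8],"delta_rot": [0.47,0,0.06],"grip": 1},
    {"linear": [-27.3,5,0.8],"delta_rot": [0.47,0,0.06],"grip": 1},
    {"linear": [-27.3,5,0.8],"delta_rot": [0.47,0,0.06],"grip": 1},
    {"linear": [-27.3,5,0.8],"delta_rot": [0.47,0,0.06],"grip": 1},
    {"linear": [-27.3,5,0.8],"delta_rot": [0.47,0,0.06],"grip": 1},
    {"linear": [-27.3,5,0.8],"delta_rot": [0.47,0,0.06],"grip": 1},
    {"linear": [-27.3,5,0.8],"delta_rot": [0.47,0,0.06],"grip": 1},
    {"linear": [-27.3,5,0.8],"delta_rot": [0.47,0,0.06],"grip": 1},
    {"linear": [-27.3,5,0.8],"delta_rot": [0.47,0,0.06],"grip": 1}
  ]
}}

```text
clock: 8.07
position: [0.4621, -0.289, 0.2946]
ee_rot: [[0.212, 0.977, 0.009], [0.977, -0.212, 0.0], [0.002, 0.008, -1.0]]
wrist_force: [0.3, -1.0, -7.4]
grip_width: 0.0208
grasp_force: 40.1
```

Run:
```python
from plan import *
A=cur();print(A[:3,3]);B=SP.copy();B[2,3]=.30;plan(A,B,2)
# spot from the unobstructed top view
im,d=snapshot("top");C=cloud("top",d)
for l in("spot","grill"):print(l,[(round(q["score"],2),np.round(q["position"],1),ray("top",q["position"],.084 if l=="spot" else 0)) for q in nets.place_of("top",l)[:2]])
cv2.imwrite("pics/t3.png",np.hstack([cv2.resize(im[215:345,135:285,::-1],None,fx=4,fy=4,interpolation=cv2.INTER_CUBIC)]))
np.save("top3.npy",d)
im,d=snapshot("side")
print([(round(q["score"],2),np.round(q["position"],1),ray("side",q["position"],.085)) for q in nets.place_of("side","spot")[:2]])
# grill plane & outline w/o press
g=(C[...,0]>.3)&(C[...,0]<.65)&(C[...,1]>.08)&(C[...,1]<.45)&(C[...,2]>.04)&(C[...,2]<.2)
P=C[g];k=np.ones(len(P),bool)
for i in range(10):
    a=np.linalg.lstsq(np.c_[P[k][:,:2],np.ones(k.sum())],P[k][:,2],rcond=None)[0];r=P[:,2]-np.c_[P[:,:2],np.ones(len(P))]@a;k=abs(r)<.004
nn=np.array([-a[0],-a[1],1]);nn/=np.linalg.norm(nn);print(a,nn,np.degrees(np.arccos(nn[2])),np.degrees(np.arctan2(-nn[1],-nn[0])))
cv2.imwrite("pics/s4.png",cv2.resize(im[250:370,190:350,::-1],None,fx=5,fy=5,interpolation=cv2.INTER_CUBIC))
```

```text
[ 0.4621 -0.289   0.2946]
2 rows lin mm [-26.5   5.4  -2.7] rot deg [ 0.24 -0.07  0.09]
spot [(0.44, array([208.4, 280.7]), array([0.4669, 0.2511, 0.084 ]))]
grill [(0.66, array([217. , 276.8]), array([0.4718, 0.252 , 0.    ]))]
[(0.45, array([265. , 307.1]), array([0.4763, 0.2475, 0.085 ]))]
[ 0.1722 -0.0325  0.011 ] [-0.1696  0.032   0.985 ] 9.93803499876073 -10.691974385611601
```

View pics/t3.png

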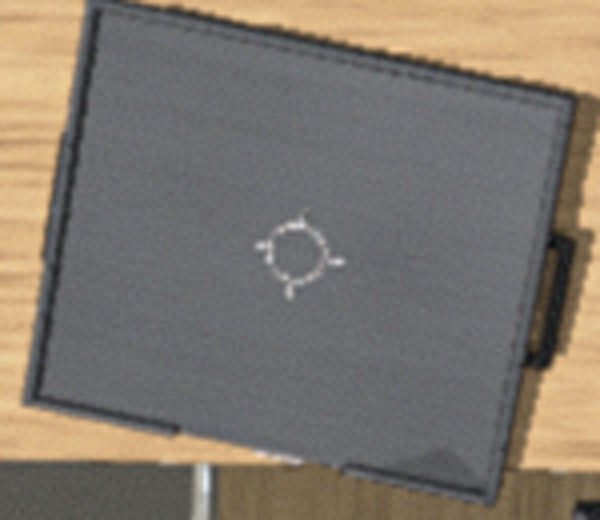

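The ring shows clearly at crop (299,253), which is full-frame about (209.4,277.9), so the network's spot is a few pixels off. I will take it from the bright pixels later. First the press goes down to the slot.

{"api": "move_arm", "payload": {
  "deltas": [
    {"linear": [-26.5,5.4,0],"delta_rot": [0.24,-0.07,0.09],"grip": 1},
    {"linear": [-26.5,5.4,0],"delta_rot": [0.24,-0.07,0.09],"grip": 1},
    {"linear": [0,0,30],"delta_rot": [0,0,0],"grip": 1},
    {"linear": [0,0,30],"delta_rot": [0,0,0],"grip": 1},
    {"linear": [0,0,30],"delta_rot": [0,0,0],"grip": 1},
    {"linear": [0,0,30],"delta_rot": [0,0,0],"grip": 1},
    {"linear": [0,0,30],"delta_rot": [0,0,0],"grip": 1},
    {"linear": [0,0,30],"delta_rot": [0,0,0],"grip": 1},
    {"linear": [0,0,0],"delta_rot": [0,0,0],"grip": 1}
  ]
}}

```text
clock: 9.07
position: [0.4604, -0.339, 0.11]
ee_rot: [[0.214, 0.977, -0.006], [0.977, -0.214, 0.007], [0.005, -0.007, -1.0]]
wrist_force: [-1.4, 1.9, -7.7]
grip_width: 0.0201
grasp_force: 40.2
```

Run:
```python
from plan import *
A=cur();print(A);B=SP.copy();B[2,3]=.08;plan(A,B,4)
for n in("side","top"):
    im,d=snapshot(n);np.save(n+"5.npy",d);C=cloud(n,d)
    if n=="top": cv2.imwrite("pics/t5.png",cv2.resize(im[215:345,340:520,::-1],None,fx=4,fy=4,interpolation=cv2.INTER_CUBIC))
    else: cv2.imwrite("pics/s5.png",cv2.resize(im[180:290,360:500,::-1],None,fx=5,fy=5,interpolation=cv2.INTER_CUBIC))
    m=np.zeros(d.shape,bool)
    # ring
    R0=proj(n,np.array([.4735,.2495,.0845])).astype(int);w=24
    sub=im[R0[1]-w:R0[1]+w,R0[0]-w:R0[0]+w].astype(float).mean(2);b=sub-cv2.medianBlur(sub.astype(np.uint8),15)
    ys,xs=np.nonzero(b>25);print(n,R0,len(xs));e=cv2.fitEllipse(np.c_[xs,ys].astype(np.float32));c=np.array([xs.mean(),ys.mean()])+R0-w
    print("mean",c,ray(n,c,.0845),"ell",np.array(e[0])+R0-w,e[1],ray(n,np.array(e[0])+R0-w,.0845))
```

```text
[[ 0.2137  0.9769 -0.0057  0.4604]
 [ 0.9769 -0.2136  0.0066 -0.339 ]
 [ 0.0052 -0.007  -1.      0.11  ]
 [ 0.      0.      0.      1.    ]]
4 rows lin mm [-1.   0.5  7.5] rot deg [-0.1  -0.07  0.02]
side [265 308] 72
mean [264.5556 307.3333] [0.4768 0.2483 0.0845] ell [264.776  307.2064] (15.76260757446289, 19.990598678588867) [0.4769 0.2477 0.0845]
top [209 277] 86
mean [208.8953 278.0581] [0.4729 0.2501 0.0845] ell [208.9707 278.4508] (15.645967483520508, 17.56026268005371) [0.472  0.2499 0.0845]
```

View pics/s5.png

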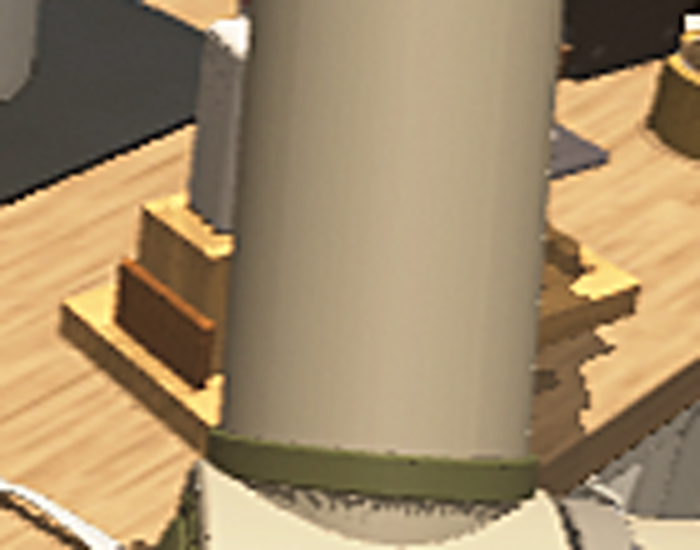

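View pics/t5.png

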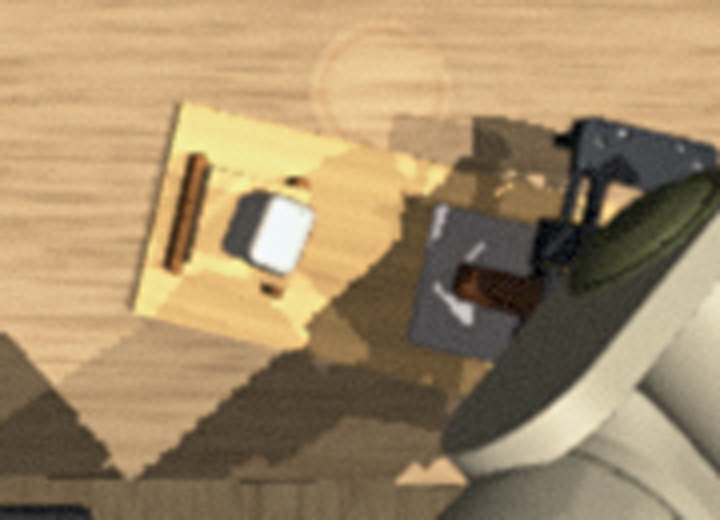

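The press's +y half is visible at crop (470,280), hanging over the recess. I measure its base edges in the rest's frame with the same camera.

Run:
```python
from plan import *
d=np.load("top5.npy");C=cloud("top",d);z=C[...,2]
m=(C[...,0]>.4)&(C[...,0]<.55)&(C[...,1]>-.36)&(C[...,1]<-.22)&(z>.084)&(z<.100)
n,l,st,_=cv2.connectedComponentsWithStats(m.astype(np.uint8));m=l==1+np.argmax(st[1:,4]);P=C[m];print(m.sum(),np.median(z[m]))
A=np.c_[P[:,:2],np.ones(len(P))];print("tilt",np.linalg.lstsq(A,P[:,2],rcond=None)[0])
q=(P[:,:2]-[.4757,-.2777])@RR[:2,:2]
y1=np.percentile(q[:,1],99.5)
for a in np.arange(y1-.045,y1,.006):
    s=q[abs(q[:,1]-a)<.003];print(np.round(a*1e3,1),len(s),np.round([s[:,0].min()*1e3,s[:,0].max()*1e3],1))
for a in np.arange(-.036,.04,.008):
    s=q[abs(q[:,0]-a)<.004];print("x",np.round(a*1e3,1),len(s),np.round(s[:,1].max()*1e3,1))
s=sense();print("tcp in rest",((s["position"][:2]-np.array([.4757,-.2777]))@RR[:2,:2])*1000)
# refine board/recess: recess floor edges
d=np.load("top0.npy");C=cloud("top",d);z=C[...,2];qq=(C[...,:2]-[.4757,-.2777])@RR[:2,:2]
f=(abs(qq[...,0])<.055)&(qq[...,1]>-.132)&(qq[...,1]<0)&(z<.0115)
print([np.percentile(qq[f][:,i],[.5,2,98,99.5])*1e3 for i in(0,1)])
```

```text
727 0.09511859923620891
tilt [-0.003  -0.0011  0.0962]
-47.0 67 [-41.4  38.1]
-41.0 68 [-41.3  37.5]
-35.0 67 [-40.1  38.1]
-29.0 67 [-41.2  38.3]
-23.0 75 [-41.2  37.6]
-17.0 87 [-40.1  37.9]
-11.0 96 [-41.1  37.3]
-5.0 105 [-40.5  37.9]
x -36.0 83 -3.2
x -28.0 90 -2.3
x -20.0 91 -2.8
x -12.0 59 -2.5
x -4.0 26 -1.8
x 4.0 29 -1.7
x 12.0 77 -1.9
x 20.0 92 -2.0
x 28.0 92 -2.3
x 36.0 72 -2.5
tcp in rest [  0.7624 -65.2425]
[array([-42.8108, -41.4315,  41.4432,  42.7554]), array([-128.288 , -127.0251,   -6.873 ,   -4.9039])]
```

{"api": "move_arm", "payload": {
  "deltas": [
    {"linear": [-2.2,0.7,10],"delta_rot": [-0.2,-0.14,0.04],"grip": 1},
    {"linear": [-2.2,0.7,15],"delta_rot": [-0.2,-0.14,0.04],"grip": 1},
    {"linear": [0,0,15],"delta_rot": [0,0,0],"grip": 1},
    {"linear": [0,0,10],"delta_rot": [0,0,0],"grip": 1},
    {"linear": [0,0,5],"delta_rot": [0,0,0],"grip": 1},
    {"linear": [0,0,0],"delta_rot": [0,0,0],"grip": 1},
    {"linear": [0,0,0],"delta_rot": [0,0,0],"grip": 1}
  ]
}}

```text
clock: 9.75
position: [0.4633, -0.3475, 0.0612]
ee_rot: [[0.216, 0.976, 0.008], [0.976, -0.216, -0.009], [-0.007, 0.01, -1.0]]
wrist_force: [0.0, 0.2, -6.4]
grip_width: 0.0204
grasp_force: 40.1
```

Run:
```python
from plan import *
s=sense();print(s["position"],s["ee_rot"],s["wrist_force"]);print("tcp in rest",((s["position"][:2]-np.array([.4757,-.2777]))@RR[:2,:2])*1000)
im,d=snapshot("top");C=cloud("top",d);z=C[...,2]
h=.0951-(.110-s["position"][2])
m=(C[...,0]>.4)&(C[...,0]<.55)&(C[...,1]>-.36)&(C[...,1]<-.22)&(abs(z-h)<.006)
n,l,st,_=cv2.connectedComponentsWithStats(m.astype(np.uint8));m=l==1+np.argmax(st[1:,4]);P=C[m];q=(P[:,:2]-[.4757,-.2777])@RR[:2,:2]*1e3
print(m.sum(),np.median(P[:,2]),np.percentile(q,[.5,2,98,99.5],axis=0))
for a in (-40,-30,-20,-10):
    k=q[abs(q[:,1]-a)<4];print(a,len(k),k[:,0].min() if len(k) else 0,k[:,0].max() if len(k) else 0)
```

```text
[ 0.4633 -0.3475  0.0612] [[ 0.2161  0.9763  0.0079]
 [ 0.9764 -0.216  -0.0086]
 [-0.0067  0.0096 -0.9999]] [ 0.0011  0.2241 -6.4045]
tcp in rest [  2.8345 -70.8317]
570 0.04288581893449461 [[-36.811  -64.7194]
 [-35.1429 -62.3963]
 [ 40.246   -9.4429]
 [ 41.1253  -8.9709]]
-40 72 -36.79906222117242 40.55143521500005
-30 79 -35.554195010750995 41.72214579561938
-20 101 -36.03587179248488 40.67094827672748
-10 69 -37.15922971403374 40.64626878870614
```

{"api": "move_arm", "payload": {
  "deltas": [
    {"linear": [2,-2,0],"delta_rot": [0.5,0.35,0],"grip": 1},
    {"linear": [0,0,5],"delta_rot": [0,0,0],"grip": 1},
    {"linear": [0,0,5],"delta_rot": [0,0,0],"grip": 1},
    {"linear": [0,0,0],"delta_rot": [0,0,0],"grip": 1},
    {"linear": [0,0,0],"delta_rot": [0,0,0],"grip": 1},
    {"linear": [0,0,0],"delta_rot": [0,0,0],"grip": 1}
  ]
}}

```text
clock: 10.3
position: [0.4614, -0.3448, 0.0503]
ee_rot: [[0.216, 0.976, -0.0], [0.976, -0.216, 0.0], [0.0, -0.0, -1.0]]
wrist_force: [-0.1, -0.1, -5.4]
grip_width: 0.0203
grasp_force: 40.1
```

```bash
cat > pr.py <<'E'
from plan import *
s=sense();print(s["clock"],s["position"],s["ee_rot"],s["wrist_force"]);print("tcp in rest",((s["position"][:2]-np.array([.4757,-.2777]))@RR[:2,:2])*1000)
im,d=snapshot("top");C=cloud("top",d);z=C[...,2]
h=.0951-(.110-s["position"][2])
m=(C[...,0]>.4)&(C[...,0]<.55)&(C[...,1]>-.36)&(C[...,1]<-.22)&(abs(z-h)<.006)
n,l,st,_=cv2.connectedComponentsWithStats(m.astype(np.uint8));m=l==1+np.argmax(st[1:,4]);P=C[m];q=(P[:,:2]-[.4757,-.2777])@RR[:2,:2]*1e3
print(m.sum(),np.median(P[:,2]),np.percentile(q,[.5,2,98,99.5],axis=0))
for a in (-40,-30,-20,-10):
    k=q[abs(q[:,1]-a)<4];print(a,len(k),k[:,0].min() if len(k) else 0,k[:,0].max() if len(k) else 0)
E
python3 pr.py
```

```text
10.3 [ 0.4614 -0.3448  0.0503] [[ 0.2161  0.9764 -0.0002]
 [ 0.9764 -0.2161  0.0003]
 [ 0.0002 -0.0002 -1.    ]] [-0.1425 -0.0992 -5.436 ]
tcp in rest [  0.4156 -68.6164]
558 0.03253760333317535 [[-39.5023 -61.3771]
 [-38.4523 -59.4751]
 [ 37.3576  -6.7079]
 [ 38.582   -6.1906]]
-40 74 -38.74364462118266 36.910491933425774
-30 73 -38.6747044255689 38.89078568563659
-20 100 -40.348490031970556 37.70031253253361
-10 94 -39.76755162912964 37.63349872354398
```

{"api": "move_arm", "payload": {
  "deltas": [
    {"linear": [-0.3,0.5,4],"delta_rot": [0,0,0],"grip": 1},
    {"linear": [0,0,4],"delta_rot": [0,0,0],"grip": 1},
    {"linear": [0,0,4],"delta_rot": [0,0,0],"grip": 1},
    {"linear": [0,0,3],"delta_rot": [0,0,0],"grip": 1},
    {"linear": [0,0,0],"delta_rot": [0,0,0],"grip": 1},
    {"linear": [0,0,0],"delta_rot": [0,0,0],"grip": 1}
  ]
}}

```text
clock: 10.85
position: [0.4617, -0.3451, 0.0351]
ee_rot: [[0.216, 0.976, -0.001], [0.976, -0.216, 0.001], [0.001, -0.001, -1.0]]
wrist_force: [-0.0, 0.4, -6.9]
grip_width: 0.0204
grasp_force: 40.1
```

```bash
python3 pr.py
```

```text
10.85 [ 0.4617 -0.3451  0.0351] [[ 0.2162  0.9764 -0.0005]
 [ 0.9764 -0.2162  0.0007]
 [ 0.0005 -0.0006 -1.    ]] [-0.005   0.3898 -6.8608]
tcp in rest [  0.785 -68.82 ]
1678 0.019020710721830647 [[-64.3595 -67.0519]
 [-62.7134 -59.9585]
 [ 63.4252  61.0555]
 [ 64.6174  67.5531]]
-40 63 -64.70752109159919 64.78503323612844
-30 61 -64.60241302643281 64.22094881789963
-20 61 -64.53144081422133 64.54428372018634
-10 61 -64.32451504911394 64.4924550405387
```

{"api": "move_arm", "payload": {
  "deltas": [
    {"linear": [0,0,1],"delta_rot": [0,0,0],"grip": 1},
    {"linear": [0,0,1],"delta_rot": [0,0,0],"grip": 1},
    {"linear": [0,0,0],"delta_rot": [0,0,0],"grip": 1},
    {"linear": [0,0,0],"delta_rot": [0,0,0],"grip": 1}
  ]
}}

```text
clock: 11.23
position: [0.4618, -0.3451, 0.0333]
ee_rot: [[0.216, 0.976, -0.0], [0.976, -0.216, 0.0], [0.0, -0.0, -1.0]]
wrist_force: [0.3, -0.3, -6.2]
grip_width: 0.0204
grasp_force: 40.1
```

{"api": "move_arm", "payload": {
  "deltas": [
    {"linear": [0,0,1],"delta_rot": [0,0,0],"grip": 1},
    {"linear": [0,0,0],"delta_rot": [0,0,0],"grip": 1},
    {"linear": [0,0,0],"delta_rot": [0,0,0],"grip": 1}
  ]
}}

```text
clock: 11.48
position: [0.4619, -0.3453, 0.033]
ee_rot: [[0.216, 0.976, 0.0], [0.976, -0.216, -0.0], [-0.0, 0.0, -1.0]]
wrist_force: [-2.8, 3.1, 4.2]
grip_width: 0.0209
grasp_force: 39.3
```

Run:
```python
from plan import *
im,d=snapshot("top");C=cloud("top",d);z=C[...,2];q=(C[...,:2]-[.4757,-.2777])@RR[:2,:2]*1e3
for y in (-14,-20,-26,-32,-40):
    print(y,end=": ")
    for x in range(-50,52,8):
        k=(abs(q[...,0]-x)<4)&(abs(q[...,1]-y)<3)&(z<.03)&(d>0);print(f"{np.median(z[k])*1e3:.1f}" if k.sum()>3 else "--",end=" ")
    print()
cv2.imwrite("pics/t6.png",cv2.resize(im[235:335,370:510,::-1],None,fx=5,fy=5,interpolation=cv2.INTER_CUBIC))
```

```text
-14: 18.0 16.5 14.1 15.6 15.4 14.6 15.9 14.8 14.5 14.8 13.8 14.3 16.9 
-20: 19.4 15.3 16.3 14.0 15.2 15.4 16.2 13.3 15.3 14.3 13.9 13.5 18.6 
-26: 18.8 13.9 14.0 15.6 16.3 13.9 -- -- 15.4 15.1 15.4 12.5 17.0 
-32: 18.8 13.6 15.0 15.6 16.1 -- -- -- 15.2 15.4 14.6 14.0 17.4 
-40: 19.3 13.5 15.5 14.8 13.3 -- -- -- 15.2 14.9 15.5 14.0 18.9
```

View pics/t6.png

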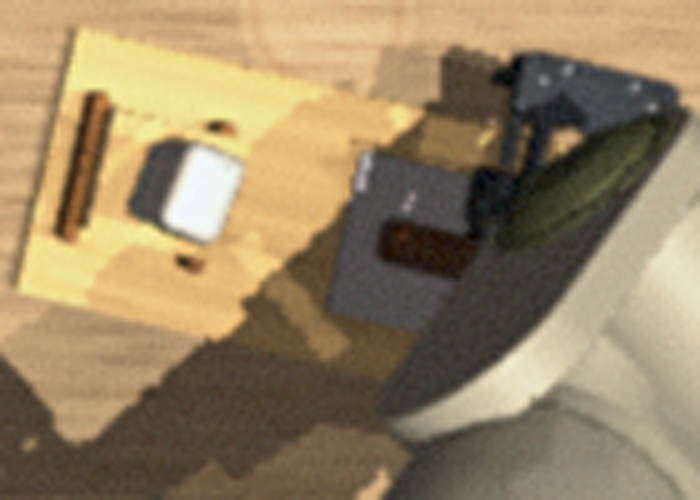

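The press base lies about 4 mm below the board's top (recess seen at crop (400,240)), so it is seated flat. I release it and go up.

{"api": "move_arm", "payload": {
  "deltas": [
    {"linear": [0,0,0],"delta_rot": [0,0,0],"grip": -1},
    {"linear": [0,0,0],"delta_rot": [0,0,0],"grip": -1},
    {"linear": [0,0,0],"delta_rot": [0,0,0],"grip": -1},
    {"linear": [0,0,0],"delta_rot": [0,0,0],"grip": -1},
    {"linear": [0,0,0],"delta_rot": [0,0,0],"grip": -1},
    {"linear": [0,0,0],"delta_rot": [0,0,0],"grip": -1},
    {"linear": [0,0,0],"delta_rot": [0,0,0],"grip": -1},
    {"linear": [0,0,0],"delta_rot": [0,0,0],"grip": -1}
  ]
}}

```text
clock: 12.2
position: [0.4618, -0.3452, 0.0323]
ee_rot: [[0.216, 0.976, -0.0], [0.976, -0.216, 0.0], [0.0, -0.0, -1.0]]
wrist_force: [-0.7, 0.0, 0.0]
grip_width: 0.0714
grasp_force: 0.0
```

{"api": "move_arm", "payload": {
  "deltas": [
    {"linear": [0,0,-10],"delta_rot": [0,0,0],"grip": -1},
    {"linear": [0,0,-25],"delta_rot": [0,0,0],"grip": -1},
    {"linear": [0,0,-30],"delta_rot": [0,0,0],"grip": -1},
    {"linear": [0,0,-30],"delta_rot": [0,0,0],"grip": -1},
    {"linear": [0,0,-30],"delta_rot": [0,0,0],"grip": -1},
    {"linear": [0,0,-30],"delta_rot": [0,0,0],"grip": -1},
    {"linear": [0,0,-30],"delta_rot": [0,0,0],"grip": -1},
    {"linear": [0,0,-30],"delta_rot": [0,0,0],"grip": -1},
    {"linear": [0,0,0],"delta_rot": [0,0,0],"grip": -1}
  ]
}}

```text
clock: 12.95
position: [0.4629, -0.3463, 0.2543]
ee_rot: [[0.216, 0.976, 0.007], [0.976, -0.216, -0.008], [-0.006, 0.008, -1.0]]
wrist_force: [0.1, -0.7, 0.1]
grip_width: 0.088
grasp_force: 0.0
```

```bash
cat >> plan.py <<'E'
TH=np.array([.4965,-.183]);ty=np.radians(69)
# handle lower end z=.092, grasp 72 mm up
xa=np.array([np.cos(ty+np.pi/2),np.sin(ty+np.pi/2),0])
TG=T(np.r_[TH,.092+.074-PZ],tool(xa,np.array([0,0,-1.])))
TG2=T(np.r_[TH,.092+.074-PZ],tool(-xa,np.array([0,0,-1.])))
E
python3 - <<'E'
from plan import *
print(sense()["joint_positions"],sense()["clock"],sense()["grip_width"])
im,d=snapshot("top");C=cloud("top",d);z=C[...,2];q=(C[...,:2]-[.4757,-.2777])@RR[:2,:2]*1e3
h=(abs(q[...,0])<60)&(abs(q[...,1])<135)&(z>.185)&(z<.21);P=C[h];print("handle top",h.sum(),cv2.minAreaRect((P[:,:2]*1000).astype(np.float32)))
A=cur();print(A[:3,3])
for G in(TG,TG2):
    B=G.copy();B[2,3]=.26;plan(A,B,14)
E
```

```text
[-0.8449  0.4157  1.3122  0.0001  1.4035 -0.6272] 12.95 0.08796856507301885
handle top 226 ((496.1451721191406, -183.12432861328125), (25.724393844604492, 38.042667388916016), 68.80504608154297)
[ 0.4624 -0.3458  0.251 ]
14 rows lin mm [10.3  7.8 -0.7] rot deg [ 0.01  0.03 -5.82]
14 rows lin mm [ 9.3 -9.8 -0.7] rot deg [ 0.03 -0.01  7.04]
```

{"api": "move_arm", "payload": {
  "deltas": [
    {"linear": [10.4,7.8,-0.7],"delta_rot": [0,0,-5.82],"grip": -1},
    {"linear": [10.4,7.8,-0.7],"delta_rot": [0,0,-5.82],"grip": -1},
    {"linear": [10.4,7.8,-0.7],"delta_rot": [0,0,-5.82],"grip": -1},
    {"linear": [10.4,7.8,-0.7],"delta_rot": [0,0,-5.82],"grip": -1},
    {"linear": [10.4,7.8,-0.7],"delta_rot": [0,0,-5.82],"grip": -1},
    {"linear": [10.4,7.8,-0.7],"delta_rot": [0,0,-5.82],"grip": -1},
    {"linear": [10.4,7.8,-0.7],"delta_rot": [0,0,-5.82],"grip": -1},
    {"linear": [10.4,7.8,-0.7],"delta_rot": [0,0,-5.82],"grip": -1},
    {"linear": [10.4,7.8,-0.7],"delta_rot": [0,0,-5.82],"grip": -1},
    {"linear": [10.4,7.8,-0.7],"delta_rot": [0,0,-5.82],"grip": -1}
  ]
}}

```text
clock: 13.83
position: [0.5105, -0.2298, 0.2533]
ee_rot: [[-0.719, 0.695, -0.002], [0.695, 0.719, 0.002], [0.002, -0.0, -1.0]]
wrist_force: [-0.6, -0.5, 0.9]
grip_width: 0.0879
grasp_force: 0.0
```

{"api": "move_arm", "payload": {
  "deltas": [
    {"linear": [10.4,7.8,-0.7],"delta_rot": [0,0,-5.82],"grip": -1},
    {"linear": [10.4,7.8,-0.7],"delta_rot": [0,0,-5.82],"grip": -1},
    {"linear": [10.4,7.8,-0.7],"delta_rot": [0,0,-5.82],"grip": -1},
    {"linear": [10.4,7.8,-0.7],"delta_rot": [0,0,-5.82],"grip": -1},
    {"linear": [0,0,0],"delta_rot": [0,0,0],"grip": -1},
    {"linear": [0,0,0],"delta_rot": [0,0,0],"grip": -1}
  ]
}}

```text
clock: 14.33
position: [0.495, -0.1813, 0.2568]
ee_rot: [[-0.933, 0.361, -0.001], [0.361, 0.933, 0.001], [0.001, 0.0, -1.0]]
wrist_force: [0.1, -0.4, -0.8]
grip_width: 0.0882
grasp_force: 0.0
```

Run:
```python
from plan import *
A=cur();print(A,sense()["clock"]);TG[0,3]=.497;plan(A,TG,6)
# check of the parked press, top & side
for n in("side",):
    im,d=snapshot(n);C=cloud(n,d);z=C[...,2]
    q=(C[...,:2]-[.4757,-.2777])@RR[:2,:2]*1e3
    b=(abs(q[...,0])<45)&(q[...,1]>-135)&(q[...,1]<0)&(z>.045)&(z<.075);print(n,"bar",b.sum(),q[b].min(0),q[b].max(0),z[b].max() if b.sum() else 0)
    cv2.imwrite("pics/s7.png",im[...,::-1])
```

```text
[[-0.9327  0.3607 -0.0009  0.495 ]
 [ 0.3607  0.9327  0.0006 -0.1813]
 [ 0.001   0.0002 -1.      0.2568]
 [ 0.      0.      0.      1.    ]] 14.3333
6 rows lin mm [-0.4 -0.1 18.3] rot deg [ 0.   -0.01 -0.02]Traceback (most recent call last):
  File "<stdin>", line 7, in <module>
    return umr_minimum(a, axis, None, out, keepdims, initial, where)
ValueError: zero-size array to reduction operation minimum which has no identity
```

{"api": "move_arm", "payload": {
  "deltas": [
    {"linear": [-2.4,-0.8,20],"delta_rot": [0,0,0],"grip": -1},
    {"linear": [0,0,25],"delta_rot": [0,0,0],"grip": -1},
    {"linear": [0,0,25],"delta_rot": [0,0,0],"grip": -1},
    {"linear": [0,0,20],"delta_rot": [0,0,0],"grip": -1},
    {"linear": [0,0,15],"delta_rot": [0,0,0],"grip": -1},
    {"linear": [0,0,5],"delta_rot": [0,0,0],"grip": -1},
    {"linear": [0,0,0],"delta_rot": [0,0,0],"grip": -1},
    {"linear": [0,0,0],"delta_rot": [0,0,0],"grip": -1}
  ],
  "newtons": 30
}}

```text
clock: 15.05
position: [0.4974, -0.1836, 0.1476]
ee_rot: [[-0.933, 0.36, 0.0], [0.36, 0.933, -0.0], [-0.0, 0.0, -1.0]]
wrist_force: [-0.9, -0.1, -0.5]
grip_width: 0.0881
grasp_force: 0.0
```

Run:
```python
from plan import *
A=cur();print(A,sense()["clock"],sense()["wrist_force"]);TG[0,3]=.497;plan(A,TG,1)
```

```text
[[-0.9331  0.3597  0.0003  0.4974]
 [ 0.3597  0.9331 -0.     -0.1836]
 [-0.0003  0.0001 -1.      0.1476]
 [ 0.      0.      0.      1.    ]] 15.05 [-0.8563 -0.1406 -0.5029]
1 rows lin mm [0.6 0.4 0.3] rot deg [ 0.    0.01 -0.08]
```

{"api": "move_arm", "payload": {
  "deltas": [
    {"linear": [0,0,0],"delta_rot": [0,0,0],"grip": 1},
    {"linear": [0,0,0],"delta_rot": [0,0,0],"grip": 1},
    {"linear": [0,0,0],"delta_rot": [0,0,0],"grip": 1},
    {"linear": [0,0,0],"delta_rot": [0,0,0],"grip": 1},
    {"linear": [0,0,0],"delta_rot": [0,0,0],"grip": 1},
    {"linear": [0,0,0],"delta_rot": [0,0,0],"grip": 1},
    {"linear": [0,0,0],"delta_rot": [0,0,0],"grip": 1},
    {"linear": [0,0,0],"delta_rot": [0,0,0],"grip": 1},
    {"linear": [0,0,0],"delta_rot": [0,0,0],"grip": 1},
    {"linear": [0,0,0],"delta_rot": [0,0,0],"grip": 1}
  ],
  "newtons": 30
}}

```text
clock: 15.88
position: [0.4971, -0.1831, 0.1471]
ee_rot: [[-0.934, 0.358, -0.0], [0.358, 0.934, 0.0], [0.0, 0.0, -1.0]]
wrist_force: [0.7, 0.1, -1.7]
grip_width: 0.0258
grasp_force: 30.0
```

{"api": "move_arm", "payload": {
  "deltas": [
    {"linear": [0,0,0],"delta_rot": [0,0,0],"grip": 1},
    {"linear": [0,0,0],"delta_rot": [0,0,0],"grip": 1},
    {"linear": [0,0,0],"delta_rot": [0,0,0],"grip": 1}
  ]
}}

```text
clock: 16.13
position: [0.497, -0.183, 0.1471]
ee_rot: [[-0.934, 0.358, -0.0], [0.358, 0.934, 0.0], [0.001, 0.0, -1.0]]
wrist_force: [0.1, 0.3, -1.6]
grip_width: 0.0256
grasp_force: 30.0
```

{"api": "move_arm", "payload": {
  "deltas": [
    {"linear": [0,0,-5],"delta_rot": [0,0,0],"grip": 1},
    {"linear": [0,0,-12],"delta_rot": [0,0,0],"grip": 1},
    {"linear": [0,0,-18],"delta_rot": [0,0,0],"grip": 1},
    {"linear": [0,0,-20],"delta_rot": [0,0,0],"grip": 1},
    {"linear": [0,0,-20],"delta_rot": [0,0,0],"grip": 1},
    {"linear": [0,0,-20],"delta_rot": [0,0,0],"grip": 1},
    {"linear": [0,0,-20],"delta_rot": [0,0,0],"grip": 1},
    {"linear": [0,0,-20],"delta_rot": [0,0,0],"grip": 1},
    {"linear": [0,0,-20],"delta_rot": [0,0,0],"grip": 1},
    {"linear": [0,0,0],"delta_rot": [0,0,0],"grip": 1}
  ]
}}

```text
clock: 16.97
position: [0.498, -0.1835, 0.3061]
ee_rot: [[-0.934, 0.358, 0.005], [0.358, 0.934, -0.003], [-0.006, -0.001, -1.0]]
wrist_force: [-0.0, -0.1, -1.7]
grip_width: 0.0255
grasp_force: 30.0
```

```bash
cat >> plan.py <<'E'
SPOT=np.array([.4745,.2495,.085])
LS=.1351
E
python3 - <<'E'
from plan import *
A=cur();s=sense();print(A,s["clock"],s["wrist_force"],s["grip_width"])
n=RS[:,2]
for yaw in(159,120,80):
    R=tool(np.array([np.cos(np.radians(yaw)),np.sin(np.radians(yaw)),0]),-n)
    B=T(SPOT+n*(LS+.03),R);print(yaw,B[:3,3]);plan(A,B,20)
im,d=snapshot("top");cv2.imwrite("pics/t8.png",cv2.resize(im[235:335,370:510,::-1],None,fx=5,fy=5,interpolation=cv2.INTER_CUBIC))
im,d=snapshot("side");cv2.imwrite("pics/s8.png",im[...,::-1])
E
```

```text
[[-0.9336  0.3583  0.0055  0.498 ]
 [ 0.3583  0.9336 -0.0033 -0.1835]
 [-0.0063 -0.0012 -1.      0.3061]
 [ 0.      0.      0.      1.    ]] 16.9667 [-0.0138 -0.0821 -1.6518] 0.025494458638998595
159 [0.4463 0.2549 0.2476]
20 rows lin mm [10.5 19.5  2.3] rot deg [-0.09 -0.47  0.01]
120 [0.4463 0.2549 0.2476]
20 rows lin mm [16.5 15.4  2.7] rot deg [-0.25 -0.42  1.97]
80 [0.4463 0.2549 0.2476]
20 rows lin mm [21.8  9.8  3.2] rot deg [-0.4  -0.33  3.94]
```

View pics/s8.png

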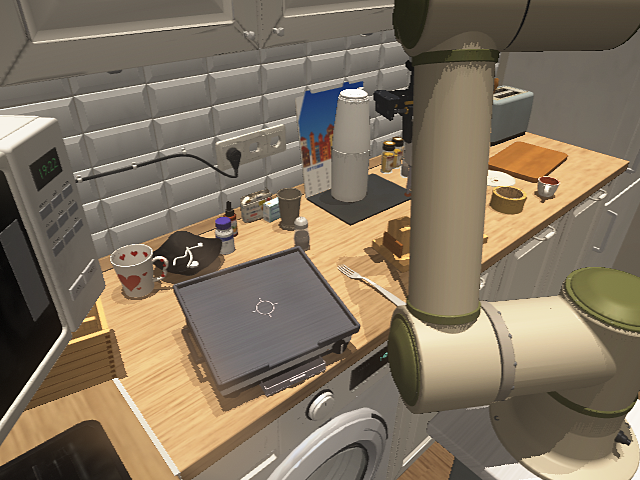

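The thermometer is out of the well and the ring is in plain view at (264.6,307.3). I carry it over the plate.

{"api": "move_arm", "payload": {
  "deltas": [
    {"linear": [10.5,19.5,1.3],"delta_rot": [-0.09,-0.47,0],"grip": 1},
    {"linear": [10.5,19.5,1.3],"delta_rot": [-0.09,-0.47,0],"grip": 1},
    {"linear": [10.5,19.5,1.3],"delta_rot": [-0.09,-0.47,0],"grip": 1},
    {"linear": [10.5,19.5,1.3],"delta_rot": [-0.09,-0.47,0],"grip": 1},
    {"linear": [10.5,19.5,1.3],"delta_rot": [-0.09,-0.47,0],"grip": 1},
    {"linear": [10.5,19.5,1.3],"delta_rot": [-0.09,-0.47,0],"grip": 1},
    {"linear": [10.5,19.5,1.3],"delta_rot": [-0.09,-0.47,0],"grip": 1},
    {"linear": [10.5,19.5,1.3],"delta_rot": [-0.09,-0.47,0],"grip": 1},
    {"linear": [10.5,19.5,1.3],"delta_rot": [-0.09,-0.47,0],"grip": 1},
    {"linear": [10.5,19.5,1.3],"delta_rot": [-0.09,-0.47,0],"grip": 1}
  ]
}}

```text
clock: 17.9
position: [0.4687, 0.0376, 0.285]
ee_rot: [[-0.93, 0.358, 0.08], [0.358, 0.934, -0.014], [-0.079, 0.016, -0.997]]
wrist_force: [1.1, 0.5, -0.5]
grip_width: 0.0253
grasp_force: 30.0
```

{"api": "move_arm", "payload": {
  "deltas": [
    {"linear": [10.5,19.5,1.3],"delta_rot": [-0.09,-0.47,0],"grip": 1},
    {"linear": [10.5,19.5,1.3],"delta_rot": [-0.09,-0.47,0],"grip": 1},
    {"linear": [10.5,19.5,1.3],"delta_rot": [-0.09,-0.47,0],"grip": 1},
    {"linear": [10.5,19.5,1.3],"delta_rot": [-0.09,-0.47,0],"grip": 1},
    {"linear": [10.5,19.5,1.3],"delta_rot": [-0.09,-0.47,0],"grip": 1},
    {"linear": [10.5,19.5,1.3],"delta_rot": [-0.09,-0.47,0],"grip": 1},
    {"linear": [10.5,19.5,1.3],"delta_rot": [-0.09,-0.47,0],"grip": 1},
    {"linear": [10.5,19.5,1.3],"delta_rot": [-0.09,-0.47,0],"grip": 1},
    {"linear": [10.5,19.5,1.3],"delta_rot": [-0.09,-0.47,0],"grip": 1},
    {"linear": [10.5,19.5,1.3],"delta_rot": [-0.09,-0.47,0],"grip": 1}
  ]
}}

```text
clock: 18.73
position: [0.4425, 0.2567, 0.264]
ee_rot: [[-0.921, 0.356, 0.161], [0.356, 0.934, -0.03], [-0.161, 0.03, -0.986]]
wrist_force: [0.3, 0.5, -1.4]
grip_width: 0.0256
grasp_force: 30.0
```

```bash
cat > th.py <<'E'
from plan import *
import sys
s=sense();A=cur();print(s["clock"],A,"F",s["wrist_force"],s["grip_width"])
yaw=159;n=RS[:,2];R=tool(np.array([np.cos(np.radians(yaw)),np.sin(np.radians(yaw)),0]),-n)
L=A[:3,3]+A[:3,2]*LS;print("sensor",L,"height over plate",(L-SPOT)@n,"in spot",RS.T@(L-SPOT)*1e3,"tilt err deg",np.degrees(np.arccos(-A[:3,2]@n)))
for h in map(float,sys.argv[2:]): plan(A,T(SPOT+n*(LS+h),R),1 if h<.02 else 4)
c=proj("side",np.array([SPOT,L]));ct=proj("top",np.array([SPOT,L]));print("exp side",c,"top",ct)
im,d=snapshot("side");cv2.imwrite(f"pics/{sys.argv[1]}.png",cv2.resize(im[210:360,180:350,::-1],None,fx=4,fy=4,interpolation=cv2.INTER_CUBIC));np.save("sd.npy",d)
print("net",[(round(q["score"],2),q["position"]) for l in("sensor","thermometer") for q in nets.place_of("side",l)[:1]])
E
python3 th.py s9 .03
```

```text
18.7333 [[-0.9206  0.3558  0.1612  0.4425]
 [ 0.3558  0.9341 -0.0299  0.2567]
 [-0.1612  0.0298 -0.9865  0.264 ]
 [ 0.      0.      0.      1.    ]] F [ 0.2717  0.4883 -1.4404] 0.02558059270110651
sensor [0.4643 0.2527 0.1308] height over plate 0.046906314466326454 in spot [-2.5198  1.1905 46.9063] tilt err deg 0.5684945707667816
4 rows lin mm [-0.4 -0.2  4.2] rot deg [-0.01 -0.14  0.04]
exp side [[264.7353 308.04  ]
 [265.393  292.4219]] top [[209.1163 277.3681]
 [202.041  283.1224]]
net [(0.61, [266.3, 289.8]), (0.76, [268.1, 259.8])]
```

View pics/s9.png

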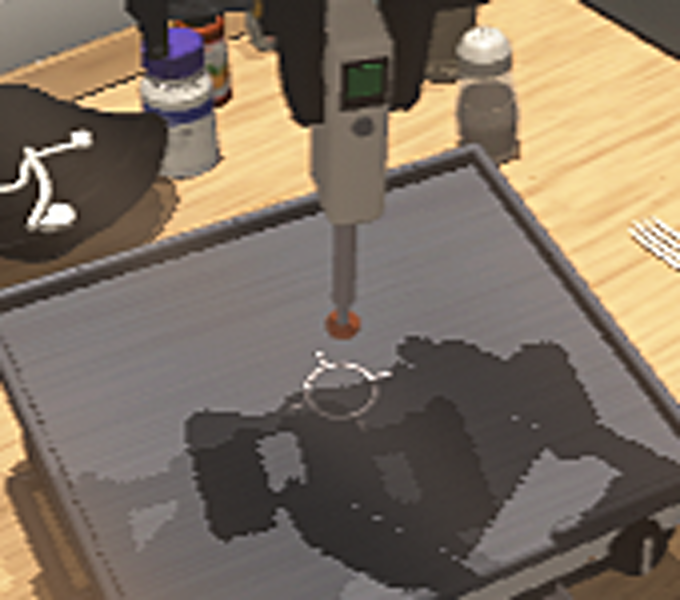

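The foot is at crop (342,327), full-frame about (265.5,291.7), within a pixel of the prediction. The ring centre is at crop (341,389), (265,307). I go lower.

```bash
echo 'SPOT=np.array([.4752,.2491,.085])' >> plan.py; python3 th.py sA .012 | grep -E "rows|sensor"
```

```text
sensor [0.4642 0.2524 0.1309] height over plate 0.04716643566561892 in spot [-3.3103  1.2014 47.1664] tilt err deg 0.60683396137187
1 rows lin mm [-2.4 -0.7 35.1] rot deg [-0.04 -0.61  0.28]
```

{"api": "move_arm", "payload": {
  "deltas": [
    {"linear": [-0.6,-0.2,9],"delta_rot": [0,-0.3,0.14],"grip": 1},
    {"linear": [-0.6,-0.2,9],"delta_rot": [0,-0.3,0.14],"grip": 1},
    {"linear": [-0.6,-0.2,9],"delta_rot": [0,0,0],"grip": 1},
    {"linear": [-0.6,-0.1,8],"delta_rot": [0,0,0],"grip": 1},
    {"linear": [0,0,0],"delta_rot": [0,0,0],"grip": 1},
    {"linear": [0,0,0],"delta_rot": [0,0,0],"grip": 1},
    {"linear": [0,0,0],"delta_rot": [0,0,0],"grip": 1}
  ]
}}

```text
clock: 19.62
position: [0.4516, 0.2531, 0.2322]
ee_rot: [[-0.916, 0.36, 0.174], [0.36, 0.932, -0.033], [-0.174, 0.033, -0.984]]
wrist_force: [-0.4, 0.8, -1.5]
grip_width: 0.0258
grasp_force: 30.0
```

```bash
python3 th.py sB .003
python3 - <<'E'
from plan import *
im,d=snapshot("side");h=cv2.cvtColor(im,cv2.COLOR_RGB2HSV)
m=np.zeros(d.shape,bool);m[285:325,250:285]=True
k=m&(h[...,0]<14)&(h[...,1]>120)&(h[...,2]>70);ys,xs=np.nonzero(k);print("foot px",len(xs),xs.mean(),ys.mean(),xs.min(),xs.max(),ys.min(),ys.max())
E
```

```text
19.6167 [[-0.9165  0.3605  0.1735  0.4516]
 [ 0.3605  0.9322 -0.0327  0.2531]
 [-0.1735  0.0326 -0.9843  0.2322]
 [ 0.      0.      0.      1.    ]] F [-0.4112  0.8479 -1.4693] 0.02575407391590682
sensor [0.475  0.2487 0.0992] height over plate 0.014013609993049089 in spot [ 2.3458 -0.4335 14.0136] tilt err deg 0.17535458353434738
1 rows lin mm [ 2.   0.2 11. ] rot deg [ 0.07  0.16 -0.16]
exp side [[264.6883 307.7609]
 [264.552  301.9294]] top [[209.3032 277.0601]
 [207.8449 277.4588]]
net [(0.37, [267.8, 300.2]), (0.97, [266.3, 273.7])]
foot px 31 264.4193548387097 300.7741935483871 261 268 298 303
```

View pics/sB.png

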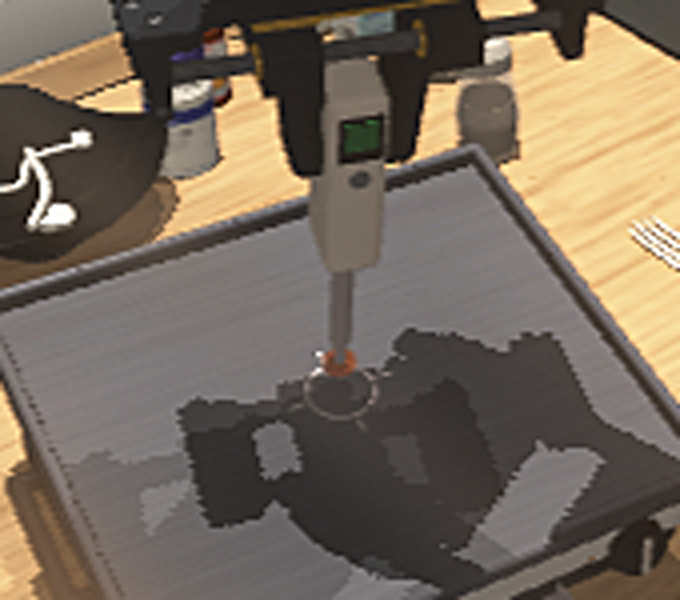

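The foot is at (264.4,300.8) and the ring at (264.6,307.3), as predicted. A small shift down the slope remains, then the approach to contact.

{"api": "move_arm", "payload": {
  "deltas": [
    {"linear": [1,0.2,4],"delta_rot": [0.07,0.16,-0.16],"grip": 1},
    {"linear": [1,0,4],"delta_rot": [0,0,0],"grip": 1},
    {"linear": [0,0,3],"delta_rot": [0,0,0],"grip": 1},
    {"linear": [0,0,0],"delta_rot": [0,0,0],"grip": 1},
    {"linear": [0,0,0],"delta_rot": [0,0,0],"grip": 1},
    {"linear": [0,0,0],"delta_rot": [0,0,0],"grip": 1}
  ]
}}

```text
clock: 20.32
position: [0.4515, 0.2538, 0.2207]
ee_rot: [[-0.918, 0.358, 0.17], [0.358, 0.933, -0.033], [-0.171, 0.031, -0.985]]
wrist_force: [-0.5, -0.3, -1.1]
grip_width: 0.0257
grasp_force: 30.0
```

```bash
python3 th.py sC -.005
python3 - <<'E'
from plan import *
im,d=snapshot("side");h=cv2.cvtColor(im,cv2.COLOR_RGB2HSV)
m=np.zeros(d.shape,bool);m[285:325,250:285]=True
k=m&(h[...,0]<14)&(h[...,1]>120)&(h[...,2]>70);ys,xs=np.nonzero(k);print("foot px",len(xs),xs.mean(),ys.mean(),xs.min(),xs.max(),ys.min(),ys.max())
E
```

```text
20.3167 [[-0.9181  0.358   0.1701  0.4515]
 [ 0.3578  0.9332 -0.0329  0.2538]
 [-0.1706  0.0306 -0.9849  0.2207]
 [ 0.      0.      0.      1.    ]] F [-0.4809 -0.2842 -1.1467] 0.02570442950240185
sensor [0.4745 0.2493 0.0876] height over plate 0.002723204743634108 in spot [-0.2581  0.072   2.7232] tilt err deg 0.022052242460088575
1 rows lin mm [-0.2 -0.1  7.7] rot deg [-0.01 -0.02  0.02]
exp side [[264.6883 307.7609]
 [264.7492 306.9279]] top [[209.3032 277.0601]
 [208.9008 277.4265]]
net [(0.4, [266.0, 304.3]), (0.59, [267.0, 277.7])]
foot px 27 264.8888888888889 305.77777777777777 261 268 303 308
```

{"api": "move_arm", "payload": {
  "deltas": [
    {"linear": [0,0,1],"delta_rot": [0,0,0],"grip": 1},
    {"linear": [0,0,0],"delta_rot": [0,0,0],"grip": 1},
    {"linear": [0,0,0],"delta_rot": [0,0,0],"grip": 1}
  ]
}}

```text
clock: 20.77
position: [0.4516, 0.2537, 0.2196]
ee_rot: [[-0.918, 0.358, 0.17], [0.358, 0.933, -0.033], [-0.17, 0.031, -0.985]]
wrist_force: [-0.1, 0.4, -1.2]
grip_width: 0.026
grasp_force: 30.0
```

{"api": "move_arm", "payload": {
  "deltas": [
    {"linear": [0,0,1],"delta_rot": [0,0,0],"grip": 1},
    {"linear": [0,0,0],"delta_rot": [0,0,0],"grip": 1},
    {"linear": [0,0,0],"delta_rot": [0,0,0],"grip": 1}
  ]
}}

```text
clock: 21.02
position: [0.4518, 0.2537, 0.2186]
ee_rot: [[-0.918, 0.358, 0.17], [0.358, 0.933, -0.033], [-0.17, 0.031, -0.985]]
wrist_force: [0.8, 1.3, -2.2]
grip_width: 0.0257
grasp_force: 30.0
```

{"api": "move_arm", "payload": {
  "deltas": [
    {"linear": [0,0,1],"delta_rot": [0,0,0],"grip": 1},
    {"linear": [0,0,0],"delta_rot": [0,0,0],"grip": 1},
    {"linear": [0,0,0],"delta_rot": [0,0,0],"grip": 1}
  ]
}}

```text
clock: 21.27
position: [0.452, 0.2537, 0.2178]
ee_rot: [[-0.918, 0.358, 0.17], [0.358, 0.933, -0.033], [-0.171, 0.031, -0.985]]
wrist_force: [-0.2, -0.2, 0.1]
grip_width: 0.026
grasp_force: 30.0
```

{"api": "move_arm", "payload": {
  "deltas": [
    {"linear": [0,0,1],"delta_rot": [0,0,0],"grip": 1},
    {"linear": [0,0,0],"delta_rot": [0,0,0],"grip": 1},
    {"linear": [0,0,0],"delta_rot": [0,0,0],"grip": 1}
  ]
}}

```text
clock: 21.52
position: [0.4522, 0.2537, 0.2168]
ee_rot: [[-0.918, 0.358, 0.17], [0.358, 0.933, -0.033], [-0.171, 0.031, -0.985]]
wrist_force: [-0.1, -0.6, 0.2]
grip_width: 0.0263
grasp_force: 30.0
```

{"api": "move_arm", "payload": {
  "deltas": [
    {"linear": [0,0,1.2],"delta_rot": [0,0,0],"grip": 1},
    {"linear": [0,0,1.2],"delta_rot": [0,0,0],"grip": 1},
    {"linear": [0,0,1.2],"delta_rot": [0,0,0],"grip": 1},
    {"linear": [0,0,0],"delta_rot": [0,0,0],"grip": 1},
    {"linear": [0,0,0],"delta_rot": [0,0,0],"grip": 1},
    {"linear": [0,0,0],"delta_rot": [0,0,0],"grip": 1}
  ]
}}

```text
clock: 22.02
position: [0.4528, 0.2535, 0.2133]
ee_rot: [[-0.918, 0.358, 0.17], [0.358, 0.933, -0.033], [-0.171, 0.031, -0.985]]
wrist_force: [-0.7, 0.3, 0.7]
grip_width: 0.0259
grasp_force: 30.0
```

```bash
python3 th.py sD -.005
python3 - <<'E'
from plan import *
F=[];p=[]
for i in range(24):
    snapshot("side");s=sense();F.append(s["wrist_force"]);p.append(s["position"])
F=np.array(F);print(F.mean(0),F.std(0),"along n",(F@RS[:,2]).mean(),"baseline",-1.4*RS[2,2],np.mean(p,0),s["clock"])
E
```

```text
22.0167 [[-0.9181  0.3579  0.1703  0.4528]
 [ 0.3578  0.9332 -0.0328  0.2535]
 [-0.1707  0.0308 -0.9848  0.2133]
 [ 0.      0.      0.      1.    ]] F [-0.7099  0.3151  0.6915] 0.025920546781574693
sensor [0.4758 0.2491 0.0802] height over plate -0.004821605987346077 in spot [-0.2383  0.1095 -4.8216] tilt err deg 0.01245818008500565
1 rows lin mm [-0.2 -0.1  0.2] rot deg [-0.   -0.01  0.02]
exp side [[264.6883 307.7609]
 [264.6249 309.5263]] top [[209.3032 277.0601]
 [209.8558 276.6885]]
net [(0.43, [266.5, 303.2]), (0.58, [265.9, 276.4])]
[-0.2683  0.3137  1.4656] [0.4408 0.5819 0.5334] along n 1.4993463020103246 baseline -1.378730854217091 [0.4528 0.2535 0.2132] 23.3667
```

The push is 2.9 N, about half way in, and the tilt error is under 0.1°. I hold for the reading, then check the parked press and the other things numerically.

{"api": "move_arm", "payload": {
  "deltas": [
    {"linear": [0,0,0],"delta_rot": [0,0,0],"grip": 1},
    {"linear": [0,0,0],"delta_rot": [0,0,0],"grip": 1},
    {"linear": [0,0,0],"delta_rot": [0,0,0],"grip": 1},
    {"linear": [0,0,0],"delta_rot": [0,0,0],"grip": 1},
    {"linear": [0,0,0],"delta_rot": [0,0,0],"grip": 1},
    {"linear": [0,0,0],"delta_rot": [0,0,0],"grip": 1},
    {"linear": [0,0,0],"delta_rot": [0,0,0],"grip": 1},
    {"linear": [0,0,0],"delta_rot": [0,0,0],"grip": 1},
    {"linear": [0,0,0],"delta_rot": [0,0,0],"grip": 1},
    {"linear": [0,0,0],"delta_rot": [0,0,0],"grip": 1}
  ]
}}

```text
clock: 24.2
position: [0.4527, 0.2535, 0.2132]
ee_rot: [[-0.918, 0.358, 0.17], [0.358, 0.933, -0.033], [-0.171, 0.031, -0.985]]
wrist_force: [1.0, 0.8, 2.8]
grip_width: 0.0259
grasp_force: 30.0
```

{"api": "move_arm", "payload": {
  "deltas": [
    {"linear": [0,0,0],"delta_rot": [0,0,0],"grip": 1},
    {"linear": [0,0,0],"delta_rot": [0,0,0],"grip": 1},
    {"linear": [0,0,0],"delta_rot": [0,0,0],"grip": 1},
    {"linear": [0,0,0],"delta_rot": [0,0,0],"grip": 1},
    {"linear": [0,0,0],"delta_rot": [0,0,0],"grip": 1},
    {"linear": [0,0,0],"delta_rot": [0,0,0],"grip": 1},
    {"linear": [0,0,0],"delta_rot": [0,0,0],"grip": 1},
    {"linear": [0,0,0],"delta_rot": [0,0,0],"grip": 1},
    {"linear": [0,0,0],"delta_rot": [0,0,0],"grip": 1},
    {"linear": [0,0,0],"delta_rot": [0,0,0],"grip": 1}
  ]
}}

```text
clock: 25.03
position: [0.4528, 0.2535, 0.2132]
ee_rot: [[-0.918, 0.358, 0.17], [0.358, 0.933, -0.033], [-0.17, 0.031, -0.985]]
wrist_force: [0.4, 0.1, 1.8]
grip_width: 0.0258
grasp_force: 30.0
```

Run:
```python
from plan import *
im,d=snapshot("top");C=cloud("top",d);z=C[...,2];q=(C[...,:2]-[.4757,-.2777])@RR[:2,:2]*1e3
g=(abs(q[...,0])<36)&(q[...,1]>-122)&(q[...,1]<-12)&(d>0)
b=g&(z<.03);P=np.c_[q[b],z[b]*1e3];a=np.linalg.lstsq(np.c_[P[:,:2],np.ones(len(P))],P[:,2],rcond=None)[0];print("press base top z, slopes",np.median(P[:,2]),a)
k=g&(z>.05);print("bar",k.sum(),q[k].min(0),q[k].max(0),np.percentile(z[k],98))
m=(C[...,0]>.3)&(C[...,0]<.6)&(C[...,1]>-.06)&(C[...,1]<0)&(z>.004);print("fork",C[m][:,:2].min(0),C[m][:,:2].max(0))
im,d=snapshot("side");h=cv2.cvtColor(im,cv2.COLOR_RGB2HSV)
m=np.zeros(d.shape,bool);m[285:325,250:285]=True
k=m&(h[...,0]<14)&(h[...,1]>120)&(h[...,2]>70);ys,xs=np.nonzero(k);print("foot px",len(xs),xs.mean(),ys.mean())
F=[]
for i in range(20): snapshot("side");F.append(sense()["wrist_force"])
print("Fn",(np.array(F)@RS[:,2]).mean(),sense()["position"],sense()["clock"])
```

```text
press base top z, slopes 15.156518728385082 [ 0.0039 -0.0007 15.052 ]
bar 425 [ -10.9514 -117.7425] [ 10.9057 -14.5382] 0.06451459891402637
fork [ 0.3469 -0.0599] [ 0.5896 -0.0006]
foot px 26 265.03846153846155 306.84615384615387
Fn 1.577243067162727 [0.4528 0.2535 0.2132] 26.1333
```

```bash
python3 -c "
from workcell import job
print(job.hand_in())"
```

```text
the job is handed in; nothing more can be done
None
```

I parked the press flat in its recess and handed in with the thermometer still held square in the ring at about 2.9 N, roughly half way in, after just over 4 s; the hand-in returned no verdict.

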